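Brush out the screw beakers and nest them

ROBOT

A 6-joint arm with a two-finger parallel gripper is mounted at the origin on the work surface. World frame = base frame: x ahead of the robot, y to its left, z up, the work surface at z = 0. Lengths are in m, angles in rad, forces in N, time in s.
With the tool pointing down it reaches from about 0.325 to 0.875 m from the base axis. Payload 4.4 kg.
Tool frame: the origin (TCP) lies at the very end of the fingers, on their centre line; the grasp point (between the pads) lies 19 mm behind it (env.grasp_offset is the distance from the TCP to the grasp point, in m); z points along the fingers, y is the direction in which the jaws open and shut (so a half turn about z gives the same grasp; the last joint's range is limited). The gripper opens to 85 mm and grips with 20 to 120 N. Pads are 22 mm wide; open, the fingers measure 114 mm over their backs; the gripper's body (76 mm by 85 mm) begins 54 mm behind the grasp point. The pads swing forward as they close: fully open they stand 13 mm farther back than shut.
Start: joints at [0.988, 0.207, 1.542, -0, 1.393, -0.15], TCP at [0.241, 0.522, 0.231] pointing down, gripper open.
Joint ranges: [-2.73, 2.73], [-0.86, 2.22], [0.23, 2.46], [-1.11, 4.25], [0.08, 2.63], [-2.82, 2.82]. Speed limits (rad/s): [2.79, 2.79, 3.14, 3.14, 3.14, 3.14].

INTERFACE

Orientations are given as a 3x3 rotation matrix whose columns are the frame's x, y, z axes.
In Python, from cell import env gives the robot as it stands.
- The arm moves only by the shell command python3 -m crank 'ROWS'. ROWS is a JSON object of lists of equal length, an entry for each row: "twist": the turn, a rotation vector about the tool's x, y, z in rad, a list of three; "dp": the shift along the tool's x, y, z in mm, a list of three; "claw": the opening, from 0 (shut) to 1 (fully open). A call has 1 to 5 rows; each row is the pose to reach, as a shift and turn from the pose measured when the call began, along the tool's axes at that moment; what a row does not reach only later rows make up. A row lasts 1/10 s, in which the tool goes at most 50 mm and 8.59 degrees, less where a joint would pass 70% of its speed; a pose out of reach is approached as far as the arm can. A call with a gripper value outside its range is refused whole. The fingers move at their own pace and stop on an object; the grip force is fixed at half the most. Time passes only in rows, so rows that repeat a pose let the fingers close. It gives the time, the measured TCP pose, the force and the opening at its end, in the units of the state.
- env.state(): the state, without advancing time (a new reading comes with each control period).
- env.read_camera(name): name is "scene" or "top" or "wrist"; returns (picture, depth): 480x640x3 uint8, red, green, blue; 480x640 float32, m along the optical axis (not along the pixel's ray), 0 where there is no reading.
- env.calibration(name): a dict with "intrinsics" (3x3 intrinsics, pixels), "k1" (the pictures are not rectified: a ray, as slopes to the right and down, at radius r is drawn at 1 + k1 r^2 times it, then the intrinsics apply), "T" (4x4, takes a point from camera to world coordinates); the wrist camera has in their place "hand_eye" (4x4, takes a point from camera to tool coordinates, whose origin is the TCP and whose axes are the flange's). Camera axes: x right, y up, looking along -z (the intrinsics and any distortion apply to the point x, -y, -z); pixel columns grow to the right and rows downward; lengths in m; the calibration is good to about 2 mm. A picture is of the moment at which its call begins: read the wrist's pose just before it. calibration takes no time and is no camera call.
- env.close_job(): hands the job in, once; it reports no verdict.
The state is a dict: "t": time; "joint_pos": joint angles; "joint_velocities": joint speeds; "joint_efforts": joint torques, N m; "tcp_pos": TCP position; "orientation": TCP orientation; "contact_force": force on the tool from outside, world axes, zero at the start; "wrist_torque": the same for the moment, N m; "opening": finger opening in m.
Only numpy, scipy, OpenCV 4.12 (cv2) and the standard library are available. Lean on these libraries where they do the work, as an engineer would, in place of code of your own. Each camera call takes 0.05 s, during which the arm holds its last target.

TASK

Scrub the screw beakers that are on the bench with the long brush, narrowest first and widest last: in each, push the brush tip down to the floor, draw it up inside until the tip is close to the rim, and push it down to the floor again. Put the brush back upright in its stand, with its red collar resting on the top, and nest all the beakers that are there upright in size order, each right down in the next larger one, with the widest of them standing on the round green mat. Do not drop the brush, and leave the reader module, lamp, hinge and grommets where they are.

Things in the scene. Friction and masses are not known exactly. Their poses are not given: they have to be found in the camera images.
- brush: long brush, 200 mm, 90 g, standing head down in its stand. From the tip: rigid black-grey round head 18 mm diameter, 45 mm long; steel stem 8 mm; red collar 44 mm diameter at 92 to 98 mm; round wooden handle 16 mm diameter at 98 to 200 mm (grip near 180). Origin: centre of the tip; z along the brush to the handle. In the stand the collar rests on the rim, tip 8 mm above the bench.
- holder: fixed brush stand: an aluminium tube, outside diameter 40 mm, bore 29 mm, 100 mm tall, on a 70 x 70 x 6 mm dark steel foot. Origin: centre of the foot's underside at bench height, z up.
- mat: fixed round green mat with black edge, 170 mm diameter, 3 mm thick, on the bench. Origin: centre of its underside, z up; its top is 3 mm above the origin.
- cup_small: narrow yellow plastic beaker, loose, upright, straight round: outside diameter 36 mm, bore 31 mm, 90 mm tall, thick steel-weighted bottom: inside floor 24 mm above the underside. Origin: centre of the underside, z up its axis. May be absent. Nested in the blue or the white beaker it stands on that one's inside floor, and its rim stands 24 mm proud of that one's rim.
- cup_mid: middle-sized blue plastic beaker, loose, upright, straight round: outside diameter 52 mm, bore 47 mm, 90 mm tall, thick steel-weighted bottom: inside floor 24 mm above the underside. Origin: centre of the underside, z up its axis. May be absent. Nested in the white beaker its rim stands 24 mm proud of the white rim.
- cup_large: wide white plastic beaker, loose, upright, straight round: outside diameter 68 mm, bore 63 mm, 90 mm tall, thick steel-weighted bottom: inside floor 24 mm above the underside. Origin: centre of the underside, z up its axis. May be absent.
- reader: grey plastic reader module 90 x 70 x 26 mm lying on the bench, a bystander. Origin: centre of its underside.
- lamp: green glass status lamp, 48 mm diameter, 55 mm tall, a bystander. Origin: centre of its underside.
- zinc_hinge: zinc die-cast hinge lying open, 66 x 62 mm, 10 mm thick at the knuckle, a bystander. Origin: centre of its underside.
- grommet1: black rubber grommet, 32 mm diameter, 12 mm thick, lying flat, a bystander. Origin: centre of its underside.
- grommet2: the second black rubber grommet, same size, a bystander. Origin: centre of its underside.
Not all that is in view belongs to the job. What is shaped like the brush but blue is not meant.

How it is judged:
On the way, in this order (a step that is already met when the one before it is completed fails the run):
1. the brush tip is inside the narrow yellow beaker, within 12 mm of its inside floor (horizontal distance between brush and cup_small below 0.012 m and z of brush in the frame of cup_small between 0.018 and 0.036 m), for 0.1 s.
2. the brush is drawn up inside the narrow yellow beaker: tip at least 35 mm above the inside floor (horizontal distance between brush and cup_small below 0.016 m and z of brush in the frame of cup_small between 0.059 and 0.1 m), for 0.1 s.
3. the brush tip is down within 12 mm of the inside floor of the narrow yellow beaker again (all of step 1), for 0.1 s.
4. the brush tip is inside the middle blue beaker, within 12 mm of its inside floor (horizontal distance between brush and cup_mid below 0.018 m and z of brush in the frame of cup_mid between 0.018 and 0.036 m), for 0.1 s.
5. the brush is drawn up inside the middle blue beaker: tip at least 35 mm above the inside floor (horizontal distance between brush and cup_mid below 0.022 m and z of brush in the frame of cup_mid between 0.059 and 0.1 m), for 0.1 s.
6. the brush tip is down within 12 mm of the inside floor of the middle blue beaker again (all of step 4), for 0.1 s.
7. the brush tip is inside the wide white beaker, within 12 mm of its inside floor (horizontal distance between brush and cup_large below 0.026 m and z of brush in the frame of cup_large between 0.018 and 0.036 m), for 0.1 s.
8. the brush is drawn up inside the wide white beaker: tip at least 35 mm above the inside floor (horizontal distance between brush and cup_large below 0.03 m and z of brush in the frame of cup_large between 0.059 and 0.1 m), for 0.1 s.
9. the brush tip is down within 12 mm of the inside floor of the wide white beaker again (all of step 7), for 0.1 s.
At the end, for the whole second after the job is handed in: Beakers present: upright within 7 degrees, at rest, within 55 mm of the mat centre, widest on the mat, each other on the inside floor of the next larger (base 18 to 32 mm above its base). Brush at rest in its stand, tip under 14 mm high, within 12 mm of its axis, leaning under 6 degrees (horizontal distance between each of cup_small, cup_mid, cup_large and mat below 0.055 m and angle between each of cup_small, cup_mid, cup_large's own z axis and vertical below 0.12 rad and linear speed of each of cup_small, cup_mid, cup_large, brush below 0.02 m/s and height (world z) of cup_large below 0.01 m and height (world z) of cup_mid below 0.036 m and height (world z) of cup_small below 0.062 m and horizontal distance between cup_mid and cup_large below 0.01 m and z of cup_mid in the frame of cup_large between 0.018 and 0.032 m and horizontal distance between cup_small and cup_mid below 0.01 m and z of cup_small in the frame of cup_mid between 0.018 and 0.032 m and horizontal distance between cup_small and cup_large below 0.02 m and z of cup_small in the frame of cup_large between 0.018 and 0.056 m and z of brush in the frame of holder between 0 and 0.014 m and horizontal distance between brush and holder below 0.012 m and angle between brush's own z axis and vertical below 0.1 rad); the robot touches nothing.
It fails at once if a bystander (reader module, lamp, hinge or grommet) is moved more than 20 mm (distance of any of reader, lamp, zinc_hinge, grommet1, grommet2 from where it was at the start of the episode above 0.02 m).
It fails at once if the brush is dropped or knocked over (leans more than 45 degrees) (angle between brush's own z axis and vertical above 0.8 rad).
Of cup_small, cup_mid, cup_large only 2 to 3 are there at a start; the rules pass over those that are not, and their reading is None.
At some moment in a run one of cup_small, cup_mid, cup_large may be knocked a few centimetres aside while the robot is not near it.
It also fails if it takes over 210 s, if anything falls off the work surface, if the arm or the gripper's body presses on something with over 40 N, if the wrist force passes 120 N, or if a joint passes its speed limit or range.

## Working session

There is one attempt and no reset: what is moved stays moved. The work goes in short steps, Python scripts to look and compute and a shell command to move; the robot and the scene stay as the last step left them, time stands still between calls to the robot, and variables do not carry over. Pictures are saved under pics/ and viewed, and the job is handed in when it is done.

```bash
ls; mkdir -p pics
python3 - <<'E'
from cell import env
import cv2, numpy as np
s=env.state(); print({k:np.round(v,3).tolist() for k,v in s.items()})
for n in ["scene","top","wrist"]:
    p,d=env.read_camera(n); cv2.imwrite(f"pics/{n}0.png",p[:,:,::-1]); c=env.calibration(n); print(n,{k:np.round(v,4).tolist() for k,v in c.items()})
print(env.grasp_offset)
E
```

```text
pics
{'t': 0.0, 'joint_pos': [0.987, 0.207, 1.543, -0.0, 1.393, -0.151], 'joint_velocities': [0.0, 0.002, 0.001, -0.001, 0.001, 0.001], 'joint_efforts': [-0.001, -38.303, -29.16, -0.0, 0.011, 0.0], 'tcp_pos': [0.241, 0.521, 0.23], 'orientation': [[-0.908, 0.419, -0.001], [0.419, 0.908, -0.002], [0.0, -0.002, -1.0]], 'contact_force': [-0.012, 0.019, -0.376], 'wrist_torque': [0.026, 0.014, -0.063], 'opening': 0.085}
scene {'intrinsics': [[461.5551, 0.0, 318.1562], [0.0, 461.5551, 238.5027], [0.0, 0.0, 1.0]], 'k1': -0.0438, 'T': [[-0.5065, -0.6582, 0.557, 1.1186], [0.8622, -0.3854, 0.3288, 0.326], [-0.0017, 0.6468, 0.7627, 0.804], [0.0, 0.0, 0.0, 1.0]]}
top {'intrinsics': [[551.8251, 0.0, 321.8157], [0.0, 551.8251, 239.9354], [0.0, 0.0, 1.0]], 'k1': 0.0021, 'T': [[0.0103, 0.99, -0.1407, 0.4187], [-0.9999, 0.0092, -0.0084, -0.0066], [-0.007, 0.1407, 0.99, 1.1761], [0.0, 0.0, 0.0, 1.0]]}
wrist {'intrinsics': [[331.9523, 0.0, 323.0913], [0.0, 331.9523, 245.7629], [0.0, 0.0, 1.0]], 'k1': -0.0311, 'hand_eye': [[-0.0001, 0.9603, 0.279, 0.0718], [1.0, 0.0002, -0.0004, 0.0015], [-0.0004, 0.279, -0.9603, -0.1424], [0.0, 0.0, 0.0, 1.0]]}
0.0187
```

View pics/top0.png

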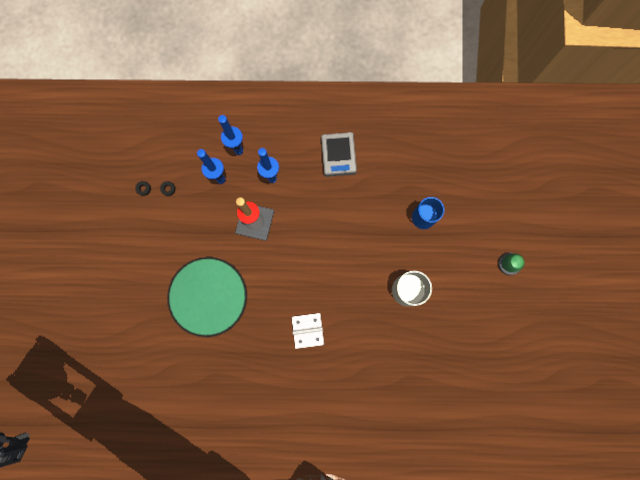

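View pics/scene0.png

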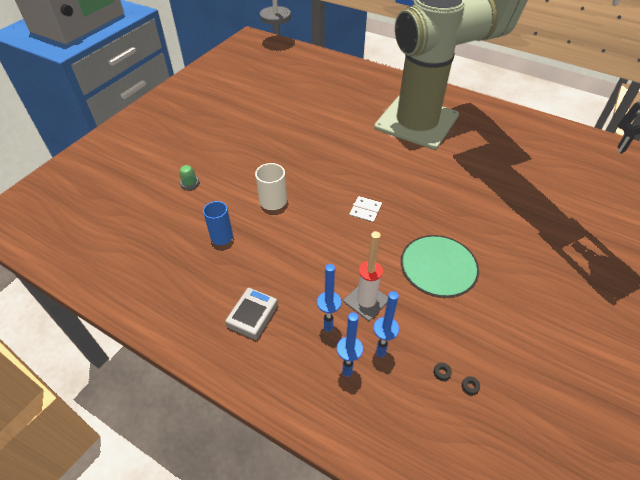

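The top view shows the mat at (207,296), the red collar at (248,212), and the handle top at (240,202). The blue beaker is at (428,212), the white one at (412,288), and the blue decoys at (232,137), (213,168) and (268,167). The reader is at (339,154), the lamp at (512,263), the hinge at (308,330) and the grommets at (143,188) and (168,188). No yellow beaker is visible, so I'll check with a mask and locate everything.

```bash
cat > h.py <<'E'
from cell import env
import cv2, numpy as np
def dist(c):
    return np.array([c["k1"],0,0,0,0.])
def rays(name,px,state=None):
    c=env.calibration(name); K=np.array(c["intrinsics"])
    u=cv2.undistortPoints(np.array(px,float).reshape(-1,1,2),K,dist(c)).reshape(-1,2)
    d=np.c_[u[:,0],-u[:,1],-np.ones(len(u))]
    if name=="wrist":
        s=state; W=np.eye(4); W[:3,:3]=s["orientation"]; W[:3,3]=s["tcp_pos"]; T=W@np.array(c["hand_eye"])
    else: T=np.array(c["T"])
    return T[:3,3], d@T[:3,:3].T
def onplane(name,px,z,state=None):
    o,d=rays(name,px,state); return o+d*((z-o[2])/d[:,2])[:,None]
def hsv(p): return cv2.cvtColor(p,cv2.COLOR_RGB2HSV)
def mask(p,lo,hi): return cv2.inRange(hsv(p),np.array(lo),np.array(hi))
def blobs(m,amin=30):
    n,l,st,ce=cv2.connectedComponentsWithStats(m)
    return [(st[i].tolist(),np.round(ce[i],1).tolist(),l==i) for i in range(1,n) if st[i][4]>=amin]
def circ(xy):
    A=np.c_[2*xy,np.ones(len(xy))]; s=np.linalg.lstsq(A,(xy**2).sum(1),rcond=None)[0]
    return s[:2],np.sqrt(s[2]+s[:2]@s[:2])
E
python3 - <<'E'
from h import *
for n in ["top","scene"]:
    p=cv2.imread(f"pics/{n}0.png")[:,:,::-1].copy()
    for nm,lo,hi in [("red",(0,200,120),(5,255,255)),("green",(60,80,60),(90,255,255)),("blue",(105,150,60),(125,255,255)),("yellow",(22,120,120),(35,255,255)),("white",(0,0,150),(40,40,255)),("wood",(10,80,160),(21,200,255))]:
        print(n,nm,[b[:2] for b in blobs(mask(p,lo,hi)) if b[1][1]<470][:14])
p=cv2.imread("pics/top0.png"); cv2.imwrite("pics/topcrop.png",cv2.resize(p[110:330,130:530],None,fx=2,fy=2,interpolation=2))
E
```

```text
top red [([237, 201, 22, 22, 268], [248.6, 213.3])]
top green [([503, 254, 21, 18, 272], [513.3, 262.8]), ([169, 259, 76, 76, 4569], [206.6, 296.6])]
top blue [([218, 115, 25, 39, 493], [230.4, 135.1]), ([197, 149, 28, 35, 489], [211.2, 166.7]), ([257, 148, 22, 35, 459], [267.2, 165.8]), ([332, 165, 17, 6, 72], [340.2, 167.7]), ([412, 197, 32, 32, 705], [427.6, 212.5])]
top yellow []
top white [([213, 0, 21, 21, 67], [223.9, 11.7]), ([240, 0, 23, 13, 166], [249.9, 4.7]), ([433, 0, 18, 17, 139], [442.2, 6.9]), ([0, 16, 118, 63, 2761], [52.5, 57.7]), ([444, 26, 13, 14, 74], [449.2, 33.6]), ([411, 37, 51, 45, 1498], [440.5, 62.0]), ([196, 48, 37, 32, 467], [215.4, 62.9]), ([146, 70, 29, 9, 124], [159.2, 74.8]), ([322, 132, 34, 42, 507], [339.1, 153.3]), ([397, 271, 35, 35, 273], [412.1, 287.7]), ([292, 313, 32, 36, 912], [307.4, 330.4])]
top wood [([564, 10, 76, 38, 1600], [598.0, 34.6]), ([236, 197, 9, 9, 47], [239.4, 201.1])]
scene red []
scene green [([78, 0, 36, 17, 319], [92.7, 5.1]), ([182, 175, 14, 10, 114], [188.4, 179.5]), ([403, 237, 74, 58, 3348], [439.4, 265.4])]
scene blue 
[... 927 characters left out ...]
 381.8]), ([344, 279, 35, 35, 568], [363.6, 294.8]), ([226, 288, 51, 47, 646], [251.2, 312.4])]
scene wood [([323, 0, 83, 18, 711], [372.6, 5.7]), ([486, 0, 154, 82, 7895], [580.4, 33.6]), ([0, 27, 640, 453, 147185], [322.9, 269.6]), ([444, 83, 196, 166, 11703], [570.3, 166.5]), ([626, 89, 14, 24, 60], [635.3, 99.2]), ([442, 103, 11, 6, 31], [446.9, 105.8]), ([631, 140, 9, 7, 41], [635.5, 143.1]), ([578, 237, 27, 18, 152], [589.8, 245.0]), ([597, 238, 43, 37, 422], [624.5, 255.7]), ([563, 249, 27, 24, 162], [578.4, 259.8]), ([335, 278, 20, 22, 241], [342.6, 288.2]), ([629, 290, 11, 11, 69], [635.4, 294.9]), ([338, 302, 17, 17, 108], [344.5, 310.0]), ([359, 307, 26, 24, 165], [369.6, 320.7])]
```

View pics/topcrop.png

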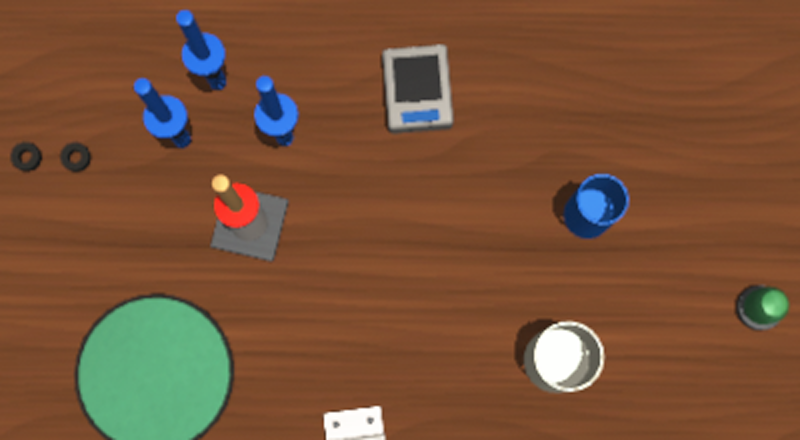

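No yellow mask in either view, so the narrow beaker is absent. Next: positions from rim, collar, handle and mat.

Run:
```python
from h import *
f=lambda n,px,z:np.round(onplane(n,[px],z)[0],4)
print("handle top",f("top",(239.8,201.4),.208)); 
p=cv2.imread("pics/top0.png")[:,:,::-1].copy()
m=mask(p,(0,200,120),(5,255,255)); 
c=cv2.findContours(m,0,1)[0][0][:,0,:].astype(float)
e=cv2.fitEllipse(cv2.convexHull(c.astype(np.float32))); print(e); print("collar",f("top",e[0],.106))
m=mask(p,(60,80,60),(90,255,255)); cs=max(cv2.findContours(m,0,1)[0],key=cv2.contourArea); print("mat",f("top",cv2.fitEllipse(cs)[0],.003))
print("blue rim",f("top",(431,210.7),.09),f("top",(444,210.7),.09)-f("top",(418,210.7),.09))
print("white rim",f("top",(415.5,287.5),.09))
for n,px in [("lamp",(508,266)),("reader",(339,154)),("hinge",(308,330)),("gr1",(143,188)),("gr2",(168,188)),("d1",(232,137)),("d2",(213,168)),("d3",(268,167))]:
  print(n,f("top",px,.1 if n[0]=='d' else .005))
s=cv2.imread("pics/scene0.png"); cv2.imwrite("pics/scrop.png",cv2.resize(s[150:400,170:500],None,fx=2.4,fy=2.4,interpolation=2))
# plane from scene: handle top
```

```text
handle top [0.6246 0.1493 0.208 ]
((247.6128692626953, 212.16099548339844), (21.43369483947754, 21.928678512573242), 34.34111022949219)
collar [0.6248 0.1496 0.106 ]
mat [0.4618 0.2463 0.003 ]
blue rim [ 0.6341 -0.2151  0.09  ] [ 0.0004 -0.052   0.    ]
white rim [ 0.4805 -0.1821  0.09  ]
lamp [ 0.5329 -0.3926  0.005 ]
reader [ 0.7756 -0.0323  0.005 ]
hinge [0.3942 0.0304 0.005 ]
gr1 [0.6957 0.3939 0.005 ]
gr2 [0.6961 0.3394 0.005 ]
d1 [0.7805 0.1867 0.1   ]
d2 [0.7156 0.2227 0.1   ]
d3 [0.7186 0.1122 0.1   ]
```

View pics/scrop.png

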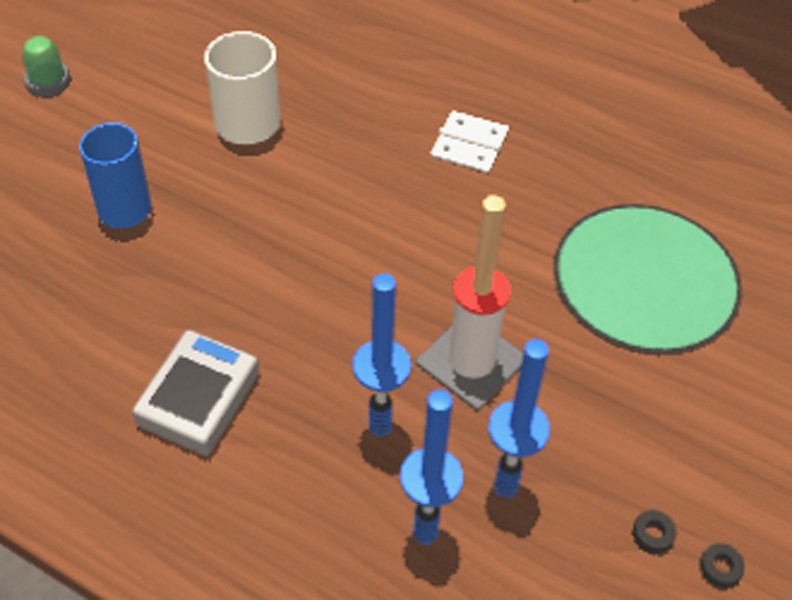

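View pics/wrist0.png

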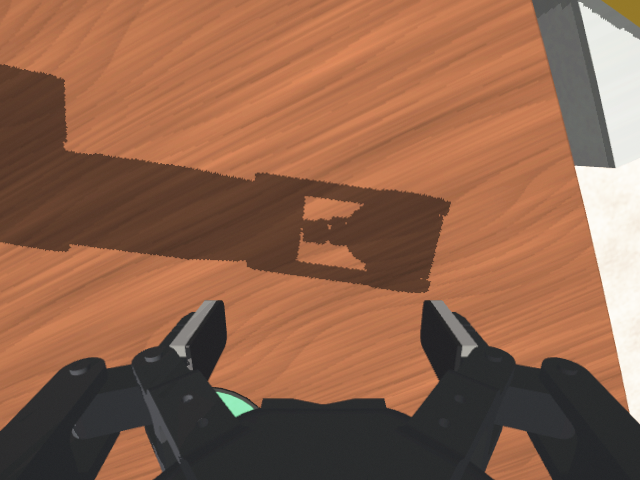

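Measured: brush axis at (0.625, 0.149), with handle top and collar agreeing, so it stands upright. Mat (0.462, 0.246), blue (0.634, -0.215), white (0.4805, -0.182). First I move up and square the tool to the world axes.

```bash
python3 -m crank '{"twist":[[0,0,-0.15],[0,0,-0.3],[0,0,-0.432],[0,0,-0.432],[0,0,-0.432]],"dp":[[-50,-20,-20],[-90,-40,-45],[-130,-55,-65],[-150,-64,-70],[-150,-64,-70]],"claw":[1,1,1,1,1]}'
```

```text
t: 0.65
tcp_pos: [0.3536, 0.3986, 0.3026]
orientation: [[-1.0, 0.006, 0.003], [0.006, 1.0, -0.0], [-0.003, -0.0, -1.0]]
contact_force: [0.2, 0.5, -0.1]
opening: 0.0852
```

```bash
python3 -m crank '{"twist":[[0,0,-0.006],[0,0,-0.006],[0,0,-0.006],[0,0,-0.006],[0,0,-0.006]],"dp":[[-37,-33,0],[-74,-66,0],[-111,-99,0],[-148,-132,0],[-185,-166,0]],"claw":[0.6,0.6,0.6,0.6,0.6]}'
python3 -m crank '{"twist":[[0,0,0],[0,0,0],[0,0,0],[0,0,0]],"dp":[[-37,-33,10],[-74,-66,20],[-86,-82,22],[-86,-82,22]],"claw":[0.6,0.6,0.6,0.6]}'
python3 - <<'E'
from h import *
p,d=env.read_camera("wrist"); cv2.imwrite("pics/w1.png",p[:,:,::-1])
E
```

```text
t: 1.15
tcp_pos: [0.5363, 0.2324, 0.3023]
orientation: [[-1.0, -0.001, 0.002], [-0.001, 1.0, 0.0], [-0.002, 0.0, -1.0]]
contact_force: [0.7, 0.0, 0.3]
opening: 0.0511
t: 1.55
tcp_pos: [0.623, 0.1482, 0.278]
orientation: [[-1.0, 0.003, -0.002], [0.003, 1.0, -0.001], [0.002, -0.001, -1.0]]
contact_force: [0.2, 0.2, 0.1]
opening: 0.0515
```

View pics/w1.png

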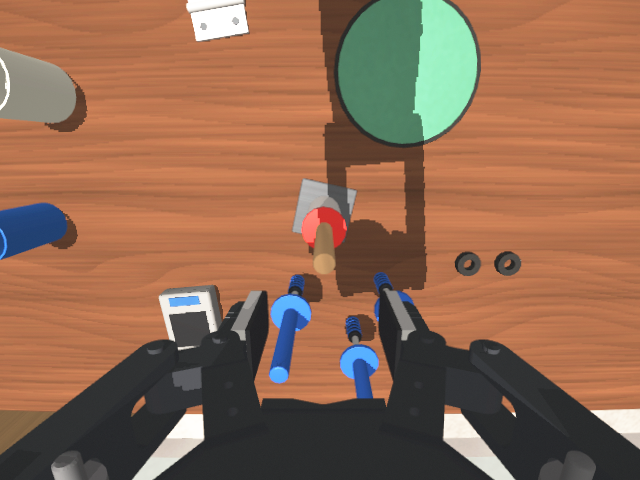

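The wrist view shows the handle top at (323,265) with the collar at (324,229), and the decoys beyond it at (280,375) and (362,385).

Run:
```python
from h import *
s=env.state()
print(s["tcp_pos"],onplane("wrist",[(323.5,265)],.208,s),onplane("wrist",[(324,229)],.106,s))
```

```text
[0.62212121 0.15013297 0.27897413] [[0.62664261 0.15225243 0.208     ]] [[0.62550131 0.15297557 0.106     ]]
```

```bash
python3 -m crank '{"twist":[[0,0,0],[0,0,0],[0,0,0],[0,0,0],[0,0,0]],"dp":[[-3,1,30],[-3,1,60],[-3,1,90],[-3,1,109],[-3,1,109]],"claw":[0.6,0.6,0.6,0.6,0.6]}'
python3 -m crank '{"twist":[[0,0,0],[0,0,0],[0,0,0],[0,0,0],[0,0,0]],"dp":[[0,0,0],[0,0,0],[0,0,0],[0,0,0],[0,0,0]],"claw":[0,0,0,0,0]}'
python3 - <<'E'
from h import *
p,d=env.read_camera("wrist"); cv2.imwrite("pics/w2.png",p[:,:,::-1])
E
```

```text
t: 2.1
tcp_pos: [0.6209, 0.1532, 0.1663]
orientation: [[-1.0, -0.001, -0.009], [-0.001, 1.0, 0.001], [0.009, 0.001, -1.0]]
contact_force: [0.2, -0.2, -0.5]
opening: 0.0514
t: 2.6
tcp_pos: [0.6213, 0.1533, 0.1672]
orientation: [[-1.0, -0.001, -0.008], [-0.001, 1.0, 0.001], [0.008, 0.001, -1.0]]
contact_force: [-0.4, -0.5, 1.3]
opening: 0.0145
```

View pics/w2.png

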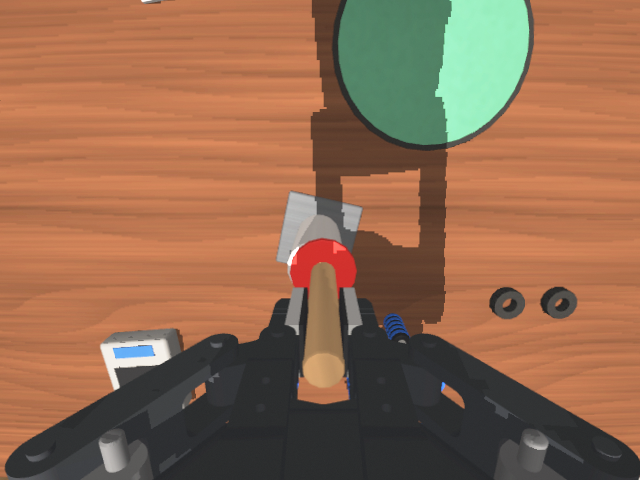

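The wrist view shows the handle held between the pads at (323,370) and the collar at (322,268). Lifting slowly.

```bash
python3 -m crank '{"twist":[[0,0,0],[0,0,0],[0,0,0],[0,0,0],[0,0,0]],"dp":[[0,0,-20],[0,0,-45],[0,0,-75],[0,0,-105],[0,0,-130]],"claw":[0,0,0,0,0]}'
python3 -m crank '{"twist":[[0,0.008,0],[0,0.008,0]],"dp":[[0,0,-5],[0,0,-5]],"claw":[0,0]}'
python3 - <<'E'
from h import *
p,d=env.read_camera("scene"); cv2.imwrite("pics/s1.png",p[100:340,150:550,::-1])
p,d=env.read_camera("top"); cv2.imwrite("pics/t1.png",p[:,:,::-1])
E
```

```text
t: 3.15
tcp_pos: [0.6228, 0.153, 0.2992]
orientation: [[-1.0, -0.001, -0.007], [-0.001, 1.0, 0.001], [0.007, 0.001, -1.0]]
contact_force: [0.4, 0.3, -0.7]
opening: 0.015
t: 3.35
tcp_pos: [0.6237, 0.1529, 0.3055]
orientation: [[-1.0, -0.001, -0.012], [-0.001, 1.0, 0.002], [0.012, 0.002, -1.0]]
contact_force: [0.1, -0.2, -0.9]
opening: 0.0147
```

View pics/s1.png

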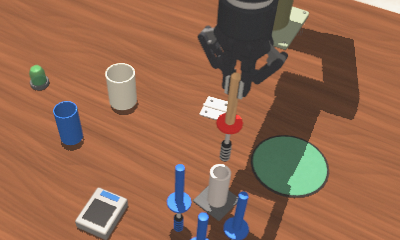

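View pics/t1.png

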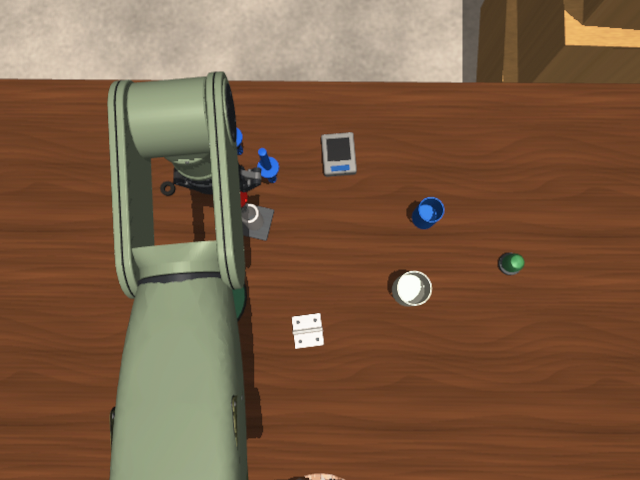

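The brush is held upright, collar visible; the beakers are unmoved. Now over to blue, with tip height about 0.146.

```bash
python3 -m crank '{"twist":[[0,-0.012,0],[0,-0.012,0],[0,-0.012,0],[0,-0.012,0],[0,-0.012,0]],"dp":[[-1,-25,0],[-2,-65,0],[-3,-105,0],[-4,-145,0],[-5,-185,0]],"claw":[0,0,0,0,0]}'
python3 -m crank '{"twist":[[0,0,0],[0,0,0],[0,0,0],[0,0,0],[0,0,0]],"dp":[[-1,-40,0],[-2,-80,0],[-3,-120,0],[-3,-150,0],[-3,-170,0]],"claw":[0,0,0,0,0]}'
python3 - <<'E'
from h import *
s=env.state()
p,d=env.read_camera("wrist"); cv2.imwrite("pics/w3.png",p[:,:,::-1])
p,d=env.read_camera("scene"); cv2.imwrite("pics/s3.png",cv2.resize(p[60:260,120:380,::-1],None,fx=2.5,fy=2.5))
print(s["tcp_pos"],s["orientation"])
print("holder",onplane("top",[(251,213)],.1))
E
```

```text
t: 3.95
tcp_pos: [0.626, -0.0334, 0.299]
orientation: [[-1.0, -0.001, -0.01], [-0.001, 1.0, 0.002], [0.01, 0.002, -1.0]]
contact_force: [0.4, -0.1, -0.8]
opening: 0.0146
t: 4.45
tcp_pos: [0.6278, -0.2055, 0.2956]
orientation: [[-1.0, 0.001, -0.015], [0.001, 1.0, 0.004], [0.015, 0.004, -1.0]]
contact_force: [0.1, 0.0, -0.9]
opening: 0.0147
[ 0.62778868 -0.20547304  0.29555086] [[-0.99989242  0.00129621 -0.01461087]
 [ 0.00124024  0.99999186  0.00383904]
 [ 0.01461572  0.0038205  -0.99988589]]
holder [[0.62428883 0.14371569 0.1       ]]
```

View pics/w3.png

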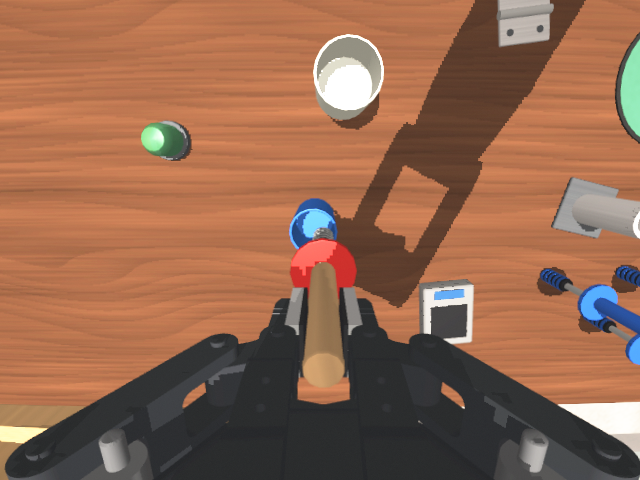

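View pics/s3.png

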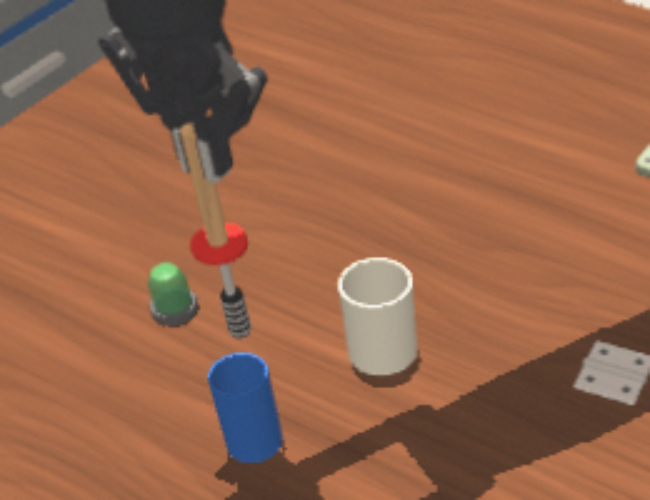

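The wrist view shows the blue rim centred near (313.5,231), partly under the collar, and the brush head poking out at (322,235). The white rim is at about (349,75). The arm is close to being above blue.

Run:
```python
from h import *
s=env.state(); z=s["tcp_pos"][2]
print("blue",onplane("wrist",[(313.5,231),(290,231),(337,231)],.09,s))
print("white",onplane("wrist",[(349,74)],.09,s))
print("collar c(top) ",onplane("wrist",[(323.5,270)],z-.159+.098,s))
print("head visible",onplane("wrist",[(323,238)],z-.159+.03,s))
print(np.round(s["orientation"],4),s["tcp_pos"])
# scene: collar and tip
px=[(120+219/2.5,60+243/2.5),(120+239/2.5,60+334/2.5)]
print("scene collar",onplane("scene",[px[0]],z-.159+.098)," tip",onplane("scene",[px[1]],z-.159))
print("scene blue rim",onplane("scene",[(120+241/2.5,60+374/2.5)],.09),"white rim",onplane("scene",[(120+376/2.5,60+283/2.5)],.09))
```

```text
blue [[ 0.63888001 -0.21368986  0.09      ]
 [ 0.63878694 -0.23904819  0.09      ]
 [ 0.638968   -0.1883287   0.09      ]]
white [[ 0.48388724 -0.17796082  0.09      ]]
collar c(top)  [[ 0.63176446 -0.20354288  0.23517038]]
head visible [[ 0.62733215 -0.20364581  0.16717038]]
[[-0.9999  0.0026 -0.0136]
 [ 0.0026  1.      0.0031]
 [ 0.0136  0.003  -0.9999]] [ 0.62808067 -0.20577188  0.29617038]
scene collar [[ 0.63431196 -0.20454204  0.23517038]]  tip [[ 0.63378294 -0.20659289  0.13717038]]
scene blue rim [[ 0.63741028 -0.21169866  0.09      ]] white rim [[ 0.48238898 -0.17710112  0.09      ]]
```

Averaged over views, blue is at (0.636,-0.213) and the tip at (0.633,-0.206). Align, then descend with a check partway.

```bash
python3 -m crank '{"twist":[[0,0,0],[0,0,0],[0,0,0],[0,0,0],[0,0,0]],"dp":[[-3,-7,0],[-3,-7,5],[-4,-7,30],[-4,-7,55],[-4,-7,65]],"claw":[0,0,0,0,0]}'
python3 - <<'E'
from h import *
s=env.state(); print(s["tcp_pos"],s["contact_force"],s["orientation"][0][2])
p,d=env.read_camera("scene"); cv2.imwrite("pics/s4.png",cv2.resize(p[60:260,120:380,::-1],None,fx=2.5,fy=2.5))
E
```

```text
t: 5.05
tcp_pos: [0.6296, -0.2102, 0.2273]
orientation: [[-1.0, 0.001, -0.019], [0.001, 1.0, 0.006], [0.019, 0.006, -1.0]]
contact_force: [-0.9, 0.7, -1.7]
opening: 0.0145
[ 0.6296476  -0.21019652  0.22727531] [-0.8911972   0.69969007 -1.67267899] -0.01913839447474117
```

View pics/s4.png

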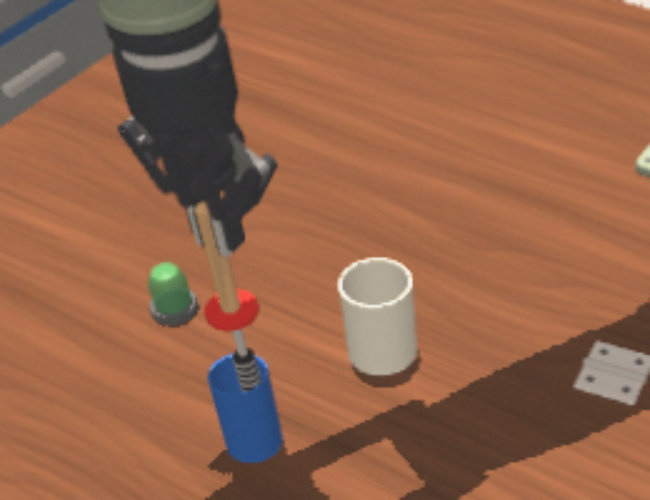

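The scene view has the brush head at (246,370), overlapping the rim ellipse centred (241,374). I need a sharper look before going further down.

Run:
```python
from h import *
p,d=env.read_camera("scene"); cv2.imwrite("pics/s5.png",cv2.resize(p[175:255,185:255,::-1],None,fx=7,fy=7,interpolation=cv2.INTER_CUBIC))
p,d=env.read_camera("wrist"); cv2.imwrite("pics/w5.png",p[:,:,::-1])
```

```text
(no output)
```

View pics/s5.png

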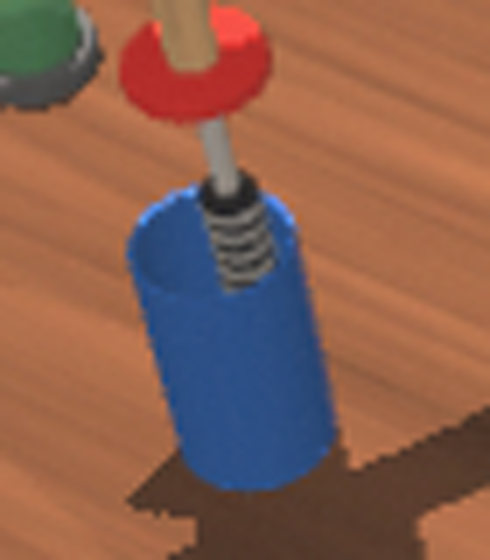

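View pics/w5.png

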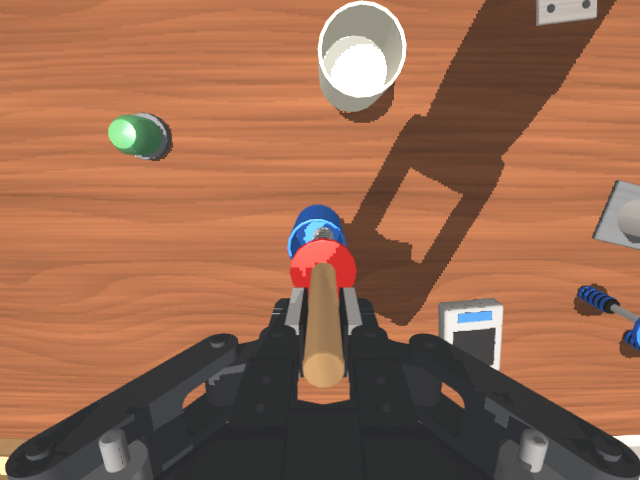

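The tip is inside blue, roughly 5 mm off centre towards −x/+y. I'll shift to centre while pushing to the floor.

```bash
python3 -m crank '{"twist":[[0,-0.006,0],[0,-0.012,0],[0,-0.012,0],[0,-0.012,0],[0,-0.012,0]],"dp":[[-2,-4,0],[-3,-4,15],[-3,-4,30],[-3,-4,39],[-3,-4,39]],"claw":[0,0,0,0,0]}'
python3 -m crank '{"twist":[[0,0,0],[0,0,0]],"dp":[[0,0,0],[0,0,0]],"claw":[0,0]}'
```

```text
t: 5.7
tcp_pos: [0.6321, -0.2148, 0.1891]
orientation: [[-1.0, 0.002, -0.007], [0.002, 1.0, 0.006], [0.007, 0.006, -1.0]]
contact_force: [-0.2, 0.5, -0.8]
opening: 0.0146
t: 5.9
tcp_pos: [0.6324, -0.2149, 0.1895]
orientation: [[-1.0, 0.002, -0.006], [0.001, 1.0, 0.006], [0.006, 0.006, -1.0]]
contact_force: [-0.2, -0.3, -0.2]
opening: 0.0148
```

```bash
python3 -m crank '{"twist":[[0,0,0],[0,0,0],[0,0,0]],"dp":[[0,0,3],[0,0,4],[0,0,4]],"claw":[0,0,0]}'
```

```text
t: 6.2
tcp_pos: [0.6323, -0.2149, 0.1855]
orientation: [[-1.0, 0.002, -0.006], [0.001, 1.0, 0.006], [0.006, 0.006, -1.0]]
contact_force: [-0.1, -0.8, -0.5]
opening: 0.0143
```

```bash
python3 -m crank '{"twist":[[0,0,0],[0,0,0],[0,0,0],[0,0,0],[0,0,0]],"dp":[[0,0,-25],[0,0,-52],[0,0,-52],[0,0,-52],[0,0,-52]],"claw":[0,0,0,0,0]}'
python3 -m crank '{"twist":[[0,0,0],[0,0,0],[0,0,0],[0,0,0],[0,0,0]],"dp":[[0,0,25],[0,0,52],[0,0,52],[0,0,52],[0,0,52]],"claw":[0,0,0,0,0]}'
```

```text
t: 6.7
tcp_pos: [0.6318, -0.2148, 0.2357]
orientation: [[-1.0, 0.002, -0.009], [0.002, 1.0, 0.007], [0.009, 0.007, -1.0]]
contact_force: [-0.0, 0.4, -0.8]
opening: 0.0148
t: 7.2
tcp_pos: [0.6308, -0.2141, 0.1826]
orientation: [[-1.0, 0.002, -0.011], [0.001, 1.0, 0.008], [0.011, 0.008, -1.0]]
contact_force: [0.3, -0.2, -1.2]
opening: 0.0145
```

Blue is scrubbed. Up, then over to white.

```bash
python3 -m crank '{"twist":[[0,0,0],[0,-0.005,0],[0.004,-0.010,0],[0.007,-0.010,0],[0.007,-0.01,0]],"dp":[[0,0,-30],[0,0,-60],[0,0,-90],[0,0,-120],[0,0,-120]],"claw":[0,0,0,0,0]}'
python3 -m crank '{"twist":[[0,0,0],[0,0,0],[0,0,0],[0,0,0],[0,0,0]],"dp":[[35,8,0],[75,18,0],[115,27,0],[150,35,0],[150,35,0]],"claw":[0,0,0,0,0]}'
python3 - <<'E'
from h import *
s=env.state(); print(s["tcp_pos"],s["orientation"][0][2],s["orientation"][1][2])
p,d=env.read_camera("scene"); cv2.imwrite("pics/s6.png",cv2.resize(p[60:260,120:380,::-1],None,fx=2.5,fy=2.5))
p,d=env.read_camera("wrist"); cv2.imwrite("pics/w6.png",p[:,:,::-1])
E
```

```text
t: 7.7
tcp_pos: [0.6346, -0.2161, 0.3093]
orientation: [[-1.0, 0.001, 0.01], [0.001, 1.0, -0.004], [-0.01, -0.004, -1.0]]
contact_force: [1.0, 0.1, 0.1]
opening: 0.015
t: 8.2
tcp_pos: [0.48, -0.1789, 0.3053]
orientation: [[-1.0, 0.002, 0.004], [0.002, 1.0, -0.002], [-0.004, -0.002, -1.0]]
contact_force: [0.6, -0.8, -1.3]
opening: 0.0147
[ 0.4800118  -0.17890053  0.30534241] 0.00420334170268015 -0.0015476162523825902
```

View pics/s6.png

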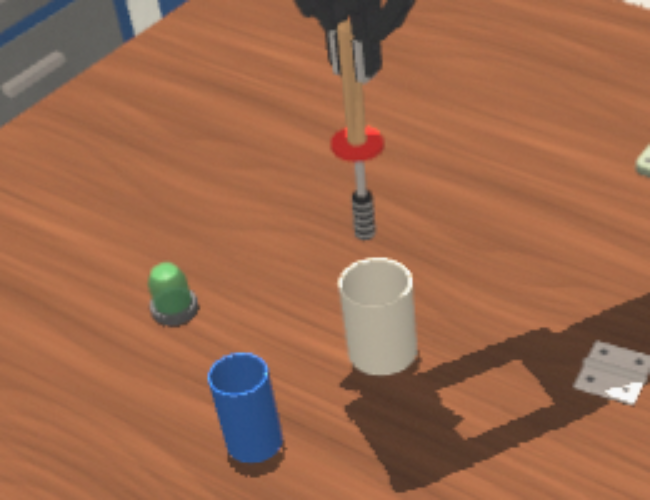

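View pics/w6.png

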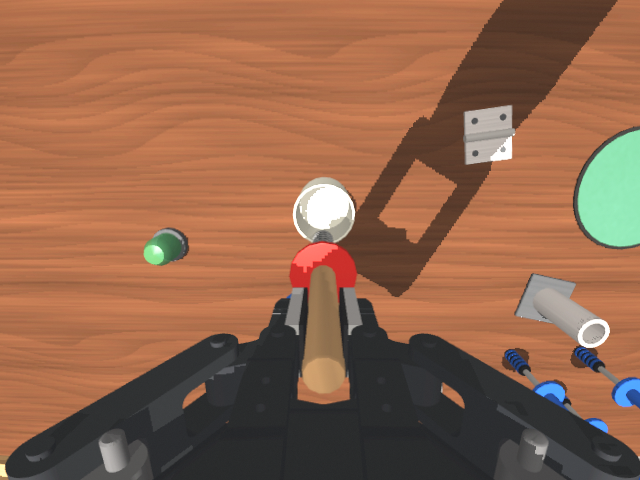

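The scene view shows the brush tip at (364,238) and the white rim centred at (376,283). The wrist view puts the white rim at (324,212).

Run:
```python
from h import *
s=env.state(); z=s["tcp_pos"][2]-.159; print(s["tcp_pos"])
print("white w",onplane("wrist",[(324,212)],.09,s))
q=lambda x,y:(120+x/2.5,60+y/2.5)
print("collar",onplane("scene",[q(357,144)],z+.096),"tip",onplane("scene",[q(364,236)],z),"rim",onplane("scene",[q(376,283)],.09))
print("holder w",onplane("wrist",[(593,333)],.1,s))
```

```text
[ 0.48404929 -0.18061052  0.30699306]
white w [[ 0.48101331 -0.17863238  0.09      ]]
collar [[ 0.48612472 -0.17867964  0.24399306]] tip [[ 0.48803858 -0.18049477  0.14799306]] rim [[ 0.48238898 -0.17710112  0.09      ]]
holder w [[0.62789775 0.14908147 0.1       ]]
```

```bash
python3 -m crank '{"twist":[[0,0,0],[0,0,0],[0,0,0],[0,0,0],[0,0,0]],"dp":[[5,2,10],[5,2,40],[5,2,70],[5,2,90],[5,2,90]],"claw":[0,0,0,0,0]}'
python3 - <<'E'
from h import *
s=env.state(); print(s["tcp_pos"],s["contact_force"])
p,d=env.read_camera("scene"); cv2.imwrite("pics/s7.png",cv2.resize(p[140:240,220:320,::-1],None,fx=5,fy=5))
E
```

```text
t: 8.8
tcp_pos: [0.4779, -0.1776, 0.2122]
orientation: [[-1.0, 0.002, 0.002], [0.002, 1.0, 0.001], [-0.002, 0.001, -1.0]]
contact_force: [0.1, -0.0, -0.9]
opening: 0.0143
[ 0.47787674 -0.17760197  0.21215247] [ 1.42612061e-01 -3.28961428e-04 -8.57250267e-01]
```

View pics/s7.png

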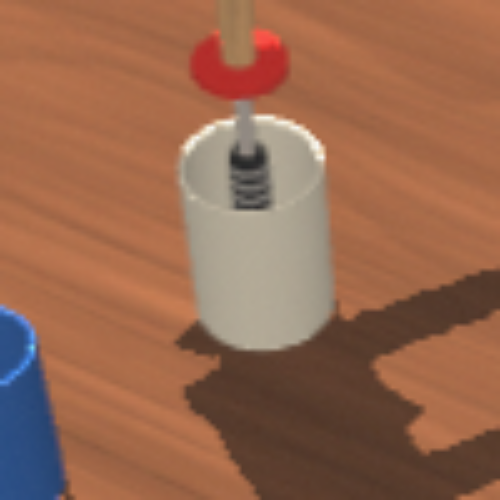

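Head is inside the white beaker near centre (250,185). Down 27 mm, up 52, then down again.

```bash
python3 -m crank '{"twist":[[0,0,0],[0,0,0],[0,0,0],[0,0,0],[0,0,0]],"dp":[[0,0,15],[0,0,26],[0,0,26],[0,0,26],[0,0,26]],"claw":[0,0,0,0,0]}'
python3 -m crank '{"twist":[[0,0,0],[0,0,0],[0,0,0],[0,0,0],[0,0,0]],"dp":[[0,0,-25],[0,0,-52],[0,0,-52],[0,0,-52],[0,0,-52]],"claw":[0,0,0,0,0]}'
python3 -m crank '{"twist":[[0,0,0],[0,0,0],[0,0,0],[0,0,0],[0,0,0]],"dp":[[0,0,25],[0,0,52],[0,0,52],[0,0,52],[0,0,52]],"claw":[0,0,0,0,0]}'
```

```text
t: 9.35
tcp_pos: [0.4801, -0.1788, 0.1897]
orientation: [[-1.0, 0.002, 0.007], [0.001, 1.0, -0.002], [-0.007, -0.002, -1.0]]
contact_force: [1.0, 0.3, -1.1]
opening: 0.0149
t: 9.85
tcp_pos: [0.4791, -0.1783, 0.2407]
orientation: [[-1.0, 0.001, 0.006], [0.001, 1.0, -0.002], [-0.006, -0.002, -1.0]]
contact_force: [-0.0, -0.5, -1.6]
opening: 0.0144
t: 10.35
tcp_pos: [0.4801, -0.1788, 0.1897]
orientation: [[-1.0, 0.001, 0.007], [0.001, 1.0, -0.003], [-0.007, -0.003, -1.0]]
contact_force: [0.6, 0.5, -0.5]
opening: 0.0146
```

```bash
python3 -m crank '{"twist":[[0,0,0],[0,0,0],[0,0,0]],"dp":[[0,0,3],[0,0,5],[0,0,5]],"claw":[0,0,0]}'
python3 -m crank '{"twist":[[0,0,0],[0,0,0]],"dp":[[0,0,3],[0,0,3]],"claw":[0,0]}'
```

```text
t: 10.65
tcp_pos: [0.4802, -0.1789, 0.185]
orientation: [[-1.0, 0.001, 0.008], [0.001, 1.0, -0.003], [-0.008, -0.003, -1.0]]
contact_force: [-1.1, 0.2, -0.7]
opening: 0.0143
t: 10.85
tcp_pos: [0.4801, -0.1788, 0.1817]
orientation: [[-1.0, 0.001, 0.007], [0.001, 1.0, -0.003], [-0.007, -0.002, -1.0]]
contact_force: [-0.1, -0.6, -1.2]
opening: 0.0142
```

```bash
python3 -m crank '{"twist":[[0,0,0],[0,0,0]],"dp":[[0,0,2],[0,0,2]],"claw":[0,0]}'
python3 -m crank '{"twist":[[0,0,0],[0,0,0]],"dp":[[0,0,2],[0,0,2]],"claw":[0,0]}'
```

```text
t: 11.05
tcp_pos: [0.4801, -0.1788, 0.1797]
orientation: [[-1.0, 0.001, 0.007], [0.001, 1.0, -0.003], [-0.007, -0.003, -1.0]]
contact_force: [-0.5, 1.3, -1.8]
opening: 0.0146
t: 11.25
tcp_pos: [0.481, -0.1792, 0.1795]
orientation: [[-1.0, 0.001, 0.009], [0.001, 1.0, -0.003], [-0.009, -0.003, -1.0]]
contact_force: [-1.8, 1.8, 6.4]
opening: 0.0144
```

Floor contact at TCP 0.180, so the tip is 156 mm below the TCP and my first white push was a bit marginal (tip ≈ 34 mm vs 36 limit). I'll repeat the up/down to be certain; that does no harm.

```bash
python3 -m crank '{"twist":[[0,0,0],[0,0,0],[0,0,0],[0,0,0],[0,0,0]],"dp":[[0,0,-25],[0,0,-50],[0,0,-54],[0,0,-54],[0,0,-54]],"claw":[0,0,0,0,0]}'
python3 -m crank '{"twist":[[0,0,0],[0,0,0],[0,0,0],[0,0,0],[0,0,0]],"dp":[[0,0,25],[0,0,46],[0,0,50],[0,0,50],[0,0,50]],"claw":[0,0,0,0,0]}'
```

```text
t: 11.75
tcp_pos: [0.4797, -0.1786, 0.232]
orientation: [[-1.0, 0.001, 0.007], [0.001, 1.0, -0.002], [-0.007, -0.002, -1.0]]
contact_force: [-0.7, 0.8, -1.6]
opening: 0.0145
t: 12.25
tcp_pos: [0.4793, -0.1783, 0.1808]
orientation: [[-1.0, 0.001, 0.005], [0.001, 1.0, -0.001], [-0.005, -0.001, -1.0]]
contact_force: [0.6, -0.4, -1.9]
opening: 0.0143
```

```bash
python3 -m crank '{"twist":[[0,0,0],[0,0,0],[0,0,0],[0,0,0],[0,0,0]],"dp":[[0,0,-30],[0,0,-60],[0,0,-90],[0,0,-122],[0,0,-122]],"claw":[0,0,0,0,0]}'
python3 -m crank '{"twist":[[0,0,0],[0,0,0],[0,0,0],[0,0,0],[0,0,0]],"dp":[[-15,30,0],[-31,68,0],[-47,106,0],[-63,144,0],[-79,182,0]],"claw":[0,0,0,0,0]}'
python3 -m crank '{"twist":[[0,0,0],[0,0,0],[0,0,0],[0,0,0]],"dp":[[-17,35,0],[-36,60,0],[-62,80,0],[-62,80,0]],"claw":[0,0,0,0]}'
python3 - <<'E'
from h import *
s=env.state(); print(s["tcp_pos"],s["orientation"][0][2],s["orientation"][1][2])
p,d=env.read_camera("scene"); cv2.imwrite("pics/s8.png",cv2.resize(p[120:340,250:500,::-1],None,fx=2.5,fy=2.5))
p,d=env.read_camera("wrist"); cv2.imwrite("pics/w8.png",p[:,:,::-1])
p,d=env.read_camera("top"); cv2.imwrite("pics/t8.png",p[:,:,::-1])
E
```

```text
t: 12.75
tcp_pos: [0.4811, -0.1795, 0.3081]
orientation: [[-1.0, 0.001, 0.014], [0.001, 1.0, -0.006], [-0.014, -0.006, -1.0]]
contact_force: [0.2, -0.0, -0.8]
opening: 0.0144
t: 13.25
tcp_pos: [0.5602, 0.0039, 0.3065]
orientation: [[-1.0, 0.002, 0.012], [0.002, 1.0, -0.006], [-0.012, -0.006, -1.0]]
contact_force: [0.4, -0.2, -0.5]
opening: 0.0148
t: 13.65
tcp_pos: [0.6234, 0.0866, 0.3038]
orientation: [[-1.0, -0.002, 0.009], [-0.002, 1.0, -0.005], [-0.009, -0.005, -1.0]]
contact_force: [-0.2, -0.5, -1.4]
opening: 0.0142
[0.62344385 0.08656679 0.3038264 ] 0.009304788824899895 -0.005095395806967951
```

View pics/s8.png

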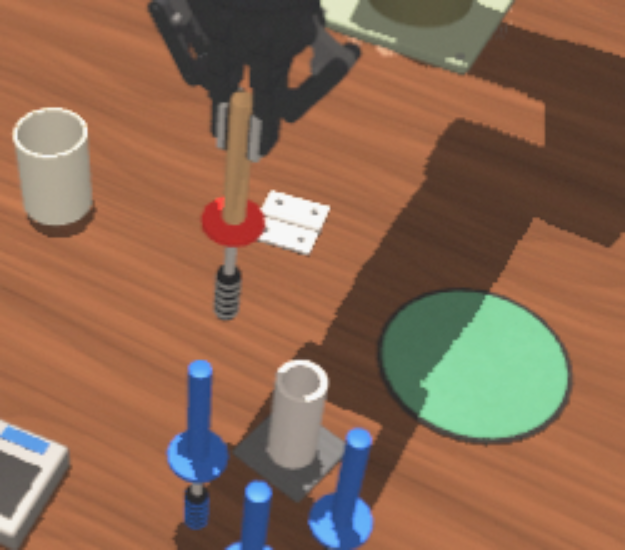

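View pics/w8.png

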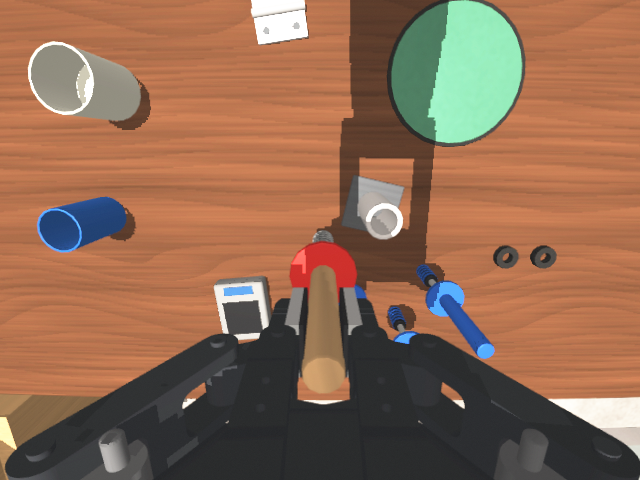

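View pics/t8.png

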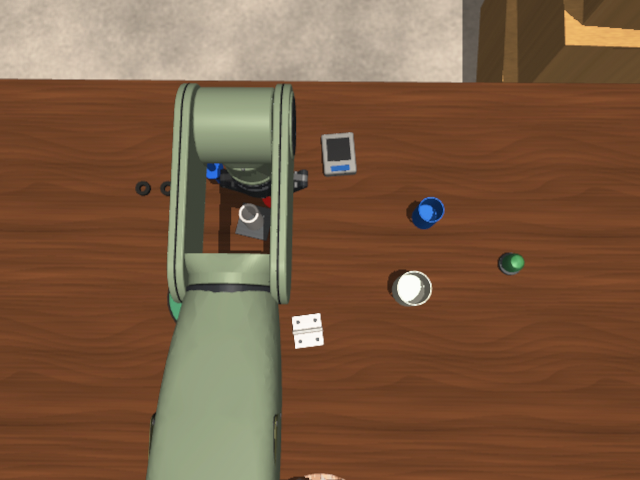

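The stand's open rim is at (249,213) in top, (383,220) in wrist and (301,382) in the scene crop. In that crop the brush tip is at (227,317) and the collar at (233,222).

```bash
cat > t.py <<'E'
from h import *
E
python3 - <<'E'
from h import *
s=env.state(); z=s["tcp_pos"][2]-.156
q=lambda x,y:(250+x/2.5,120+y/2.5)
print("rim top",onplane("top",[(249,213.3)],.1)[0],"wrist",onplane("wrist",[(383.5,220.5)],.1,s)[0],"scene",onplane("scene",[q(301,382)],.1)[0])
print("tip",onplane("scene",[q(227,317)],z)[0],"collar",onplane("scene",[q(233.5,221)],z+.096)[0],"handle",onplane("scene",[q(240,97)],z+.2)[0])
print("wrist collar",onplane("wrist",[(323.5,274)],z+.098,s)[0]); print(s["tcp_pos"])
# refine rim in top by bright ring fit
p=cv2.imread("pics/t8.png")[:,:,::-1].copy(); m=mask(p,(0,0,150),(179,50,255))[200:228,236:262]
ys,xs=np.nonzero(m); print(len(xs),xs.mean()+236,ys.mean()+200)
cv2.imwrite("pics/t8c.png",cv2.resize(p[190:240,225:275,::-1],None,fx=8,fy=8,interpolation=2))
E
```

```text
rim top [0.62364755 0.14767207 0.1       ] wrist [0.62514953 0.14846676 0.1       ] scene [0.62774693 0.15027924 0.1       ]
tip [0.63651746 0.08959902 0.14908161] collar [0.63174762 0.08808167 0.24508161] handle [0.62837245 0.08606112 0.34908161]
wrist collar [0.62816892 0.08521298 0.24708161]
[0.62148436 0.08355534 0.30508161]
107 246.66355140186917 216.02803738317758
```

View pics/t8c.png

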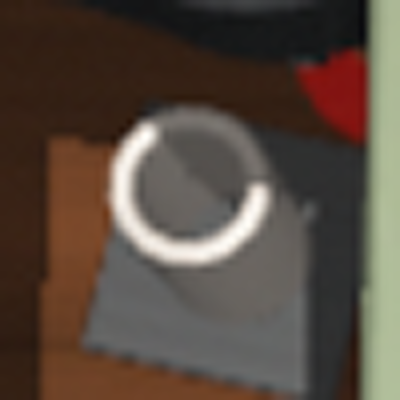

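```bash
python3 -m crank '{"twist":[[0,0.01,0],[-0.005,0.02,0],[-0.005,0.02,0],[-0.005,0.02,0],[-0.005,0.02,0]],"dp":[[2,20,0],[5,45,0],[5,60,0],[5,60,0],[5,60,0]],"claw":[0,0,0,0,0]}'
python3 - <<'E'
from h import *
s=env.state(); print(s["tcp_pos"],s["orientation"][0][2],s["orientation"][1][2])
p,d=env.read_camera("scene"); cv2.imwrite("pics/s9.png",cv2.resize(p[140:320,310:430,::-1],None,fx=4,fy=4,interpolation=2)[:,:]) 
p,d=env.read_camera("wrist"); cv2.imwrite("pics/w9.png",cv2.resize(p[150:330,220:430,::-1],None,fx=3,fy=3,interpolation=2))
E
```

```text
t: 14.3
tcp_pos: [0.6164, 0.1428, 0.3047]
orientation: [[-1.0, 0.002, -0.011], [0.002, 1.0, -0.003], [0.011, -0.003, -1.0]]
contact_force: [0.4, -0.3, -1.3]
opening: 0.0145
[0.61640502 0.14279516 0.30472814] -0.011063110520597155 -0.0026478175137666935
```

View pics/s9.png

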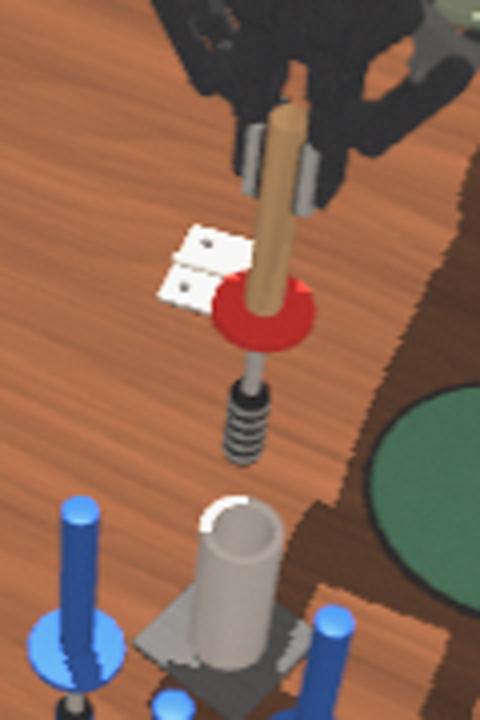

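View pics/w9.png

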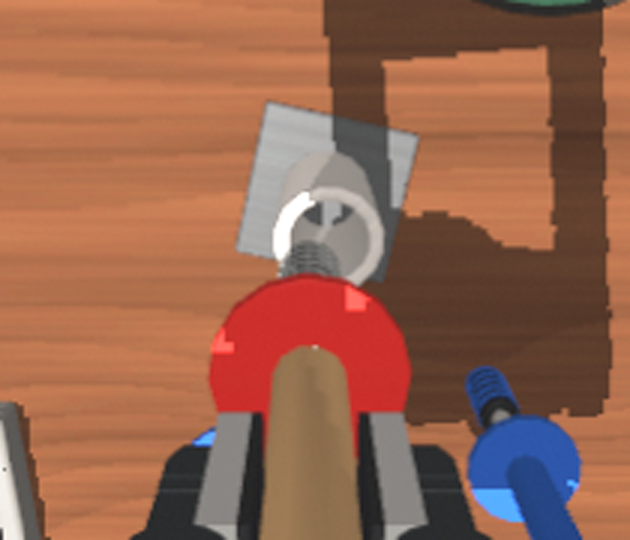

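Run:
```python
from h import *
s=env.state(); z=s["tcp_pos"][2]-.156
q=lambda x,y:(310+x/4,140+y/4)
print(s["tcp_pos"],s["orientation"][0][2])
print("rim wrist",onplane("wrist",[(329.7,229)],.1,s)[0],"scene",onplane("scene",[q(241,533)],.1)[0])
print("tip scene",onplane("scene",[q(243,460)],z)[0],"collar",onplane("scene",[q(263,309)],z+.096)[0],"handle",onplane("scene",[q(288,110)],z+.2)[0])
print("wrist collar",onplane("wrist",[(220+310/3,150+373/3)],z+.098,s)[0],"headtop vis",onplane("wrist",[(323.3,150+255/3)],z+.015,s)[0])
```

```text
[0.61660782 0.14241398 0.304763  ] -0.011022971350656012
rim wrist [0.62546522 0.15083729 0.1       ] scene [0.62882838 0.15049907 0.1       ]
tip scene [0.62574063 0.14538489 0.148763  ] collar [0.62228946 0.14379967 0.244763  ] handle [0.61844937 0.1415915  0.348763  ]
wrist collar [0.62233407 0.14420593 0.246763  ] headtop vis [0.6165077 0.1440825 0.163763 ]
```

Run:
```python
from h import *
q=lambda x,y:(170+x/2.4,150+y/2.4)
print("init handle",onplane("scene",[q(493,203)],.208)[0],"collar",onplane("scene",[q(482,291)],.104)[0])
print("tube rim/base now: rim",onplane("scene",[(310+241/4,140+533/4)],.1)[0])
```

```text
init handle [0.62640004 0.14895364 0.208     ] collar [0.62689824 0.15038719 0.104     ]
tube rim/base now: rim [0.62882838 0.15049907 0.1       ]
```

The brush leans about 0.03 rad in the grip. I'll straighten it and centre it over the bore.

```bash
python3 -m crank '{"twist":[[0.005,0.015,0],[0.01,0.03,0],[0.01,0.03,0],[0.01,0.03,0],[0.01,0.03,0]],"dp":[[-4,3,0],[-7,6,0],[-7,6,20],[-7,6,30],[-7,6,30]],"claw":[0,0,0,0,0]}'
python3 - <<'E'
from h import *
s=env.state(); print(s["tcp_pos"],s["orientation"][0][2],s["orientation"][1][2])
p,d=env.read_camera("scene"); cv2.imwrite("pics/s10.png",cv2.resize(p[140:320,310:430,::-1],None,fx=4,fy=4,interpolation=2)[:,:]) 
p,d=env.read_camera("wrist"); cv2.imwrite("pics/w10.png",cv2.resize(p[150:330,220:430,::-1],None,fx=3,fy=3,interpolation=2))
E
```

```text
t: 14.9
tcp_pos: [0.6221, 0.1481, 0.2717]
orientation: [[-0.999, 0.002, -0.047], [0.003, 1.0, -0.013], [0.047, -0.013, -0.999]]
contact_force: [0.8, -0.5, -1.9]
opening: 0.0146
[0.62210908 0.14811374 0.27168712] -0.046829976793632024 -0.012904169052728814
```

View pics/s10.png

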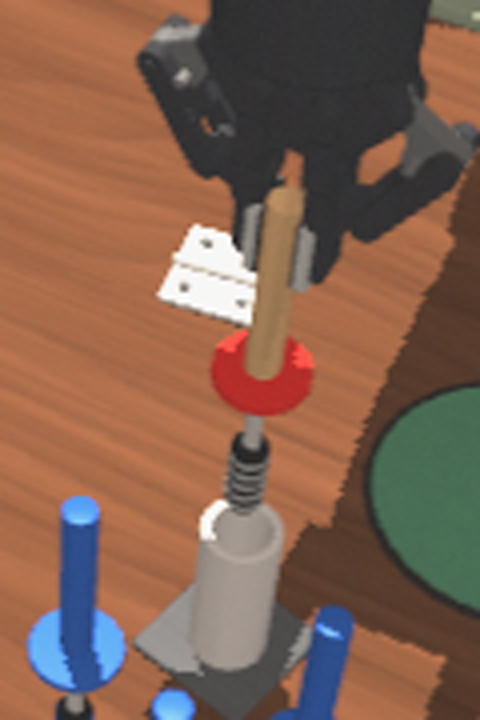

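View pics/w10.png

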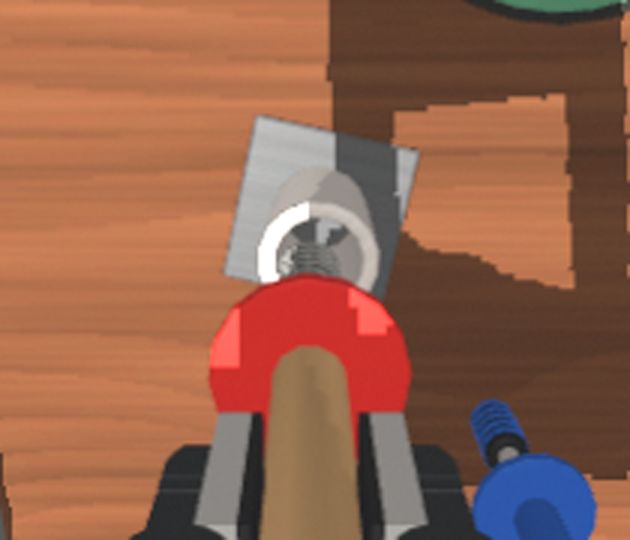

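In the scene crop the tip is at (243,508), just above the bore at (241,533), with the collar at (263,372) and handle top at (287,193).

Run:
```python
from h import *
s=env.state(); z=s["tcp_pos"][2]-.156
q=lambda x,y:(310+x/4,140+y/4)
print(s["tcp_pos"],z)
print("rim wrist",onplane("wrist",[(220+318/3,150+257/3)],.1,s)[0],"scene",onplane("scene",[q(241,533)],.1)[0])
print("tip scene",onplane("scene",[q(244,508)],z)[0],"collar",onplane("scene",[q(263,371)],z+.096)[0],"handle",onplane("scene",[q(287,194)],z+.2)[0])
```

```text
[0.62324644 0.14827024 0.27432825] 0.11832825291364871
rim wrist [0.62648923 0.15077858 0.1       ] scene [0.62882838 0.15049907 0.1       ]
tip scene [0.62805012 0.14993227 0.11832825] collar [0.62763771 0.14952828 0.21432825] handle [0.62903278 0.14960654 0.31832825]
```

```bash
python3 -m crank '{"twist":[[0,0,0],[0,0,0],[0,0,0],[0,0,0]],"dp":[[-1,0,15],[-2,1,35],[-3,1,60],[-3,1,60]],"claw":[0,0,0,0]}'
python3 -m crank '{"twist":[[0,0,0],[0,0,0],[0,0,0]],"dp":[[-1,0,20],[-2,0,35],[-2,0,35]],"claw":[0,0,0]}'
```

```text
t: 15.4
tcp_pos: [0.621, 0.1482, 0.2094]
orientation: [[-0.999, 0.002, -0.05], [0.003, 1.0, -0.013], [0.05, -0.013, -0.999]]
contact_force: [-0.7, -0.3, -0.9]
opening: 0.0147
t: 15.7
tcp_pos: [0.6205, 0.1478, 0.1722]
orientation: [[-0.999, 0.003, -0.053], [0.003, 1.0, -0.013], [0.053, -0.013, -0.999]]
contact_force: [1.1, 0.6, -1.7]
opening: 0.0146
```

```bash
python3 -m crank '{"twist":[[0,0,0],[0,0,0]],"dp":[[0,0,5],[0,0,6]],"claw":[0,0]}'
python3 -m crank '{"twist":[[0,0,0],[0,0,0]],"dp":[[0,0,2],[0,0,2]],"claw":[0,0]}'
```

```text
t: 15.9
tcp_pos: [0.6207, 0.1478, 0.1666]
orientation: [[-0.999, 0.003, -0.052], [0.003, 1.0, -0.013], [0.052, -0.013, -0.999]]
contact_force: [1.4, 0.5, 0.0]
opening: 0.0146
t: 16.1
tcp_pos: [0.6209, 0.1478, 0.1652]
orientation: [[-0.999, 0.003, -0.051], [0.003, 1.0, -0.013], [0.051, -0.013, -0.999]]
contact_force: [0.3, 0.6, -1.4]
opening: 0.0143
```

```bash
python3 -m crank '{"twist":[[0,0,0],[0,0,0]],"dp":[[0,0,2],[0,0,2]],"claw":[0,0]}'
python3 - <<'E'
from h import *
p,d=env.read_camera("scene"); cv2.imwrite("pics/s11.png",cv2.resize(p[180:330,320:430,::-1],None,fx=5,fy=4,interpolation=2)[:,:])
E
```

```text
t: 16.3
tcp_pos: [0.6212, 0.1478, 0.1645]
orientation: [[-0.999, 0.003, -0.049], [0.003, 1.0, -0.013], [0.049, -0.013, -0.999]]
contact_force: [-1.2, -0.2, 3.5]
opening: 0.0147
```

View pics/s11.png

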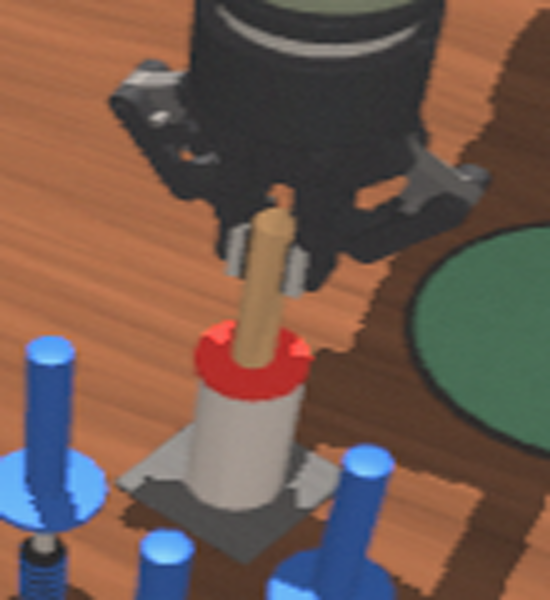

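The collar sits on the stand's top and force is rising, so I release to a partial opening and go up.

```bash
python3 -m crank '{"twist":[[0,0,0],[0,0,0],[0,0,0],[0,0,0]],"dp":[[0,0,0],[0,0,0],[0,0,0],[0,0,0]],"claw":[0.2,0.45,0.45,0.45]}'
python3 -m crank '{"twist":[[0,0,0],[0,0,0],[0,0,0],[0,-0.03,0],[0.013,-0.05,0]],"dp":[[1,0,-20],[2,0,-50],[4,0,-85],[5,-1,-115],[7,-2,-140]],"claw":[0.45,0.45,0.45,0.45,0.45]}'
python3 - <<'E'
from h import *
p,d=env.read_camera("scene"); cv2.imwrite("pics/s12.png",cv2.resize(p[130:330,150:450,::-1],None,fx=2.5,fy=2.5,interpolation=2)[:,:])
E
```

```text
t: 16.75
tcp_pos: [0.6209, 0.1478, 0.1641]
orientation: [[-0.999, 0.002, -0.05], [0.003, 1.0, -0.013], [0.05, -0.013, -0.999]]
contact_force: [0.5, -0.8, 0.0]
opening: 0.0385
t: 17.25
tcp_pos: [0.6214, 0.1472, 0.3063]
orientation: [[-1.0, 0.003, 0.003], [0.003, 1.0, -0.026], [-0.003, -0.026, -1.0]]
contact_force: [0.1, -0.0, -0.4]
opening: 0.0383
```

View pics/s12.png

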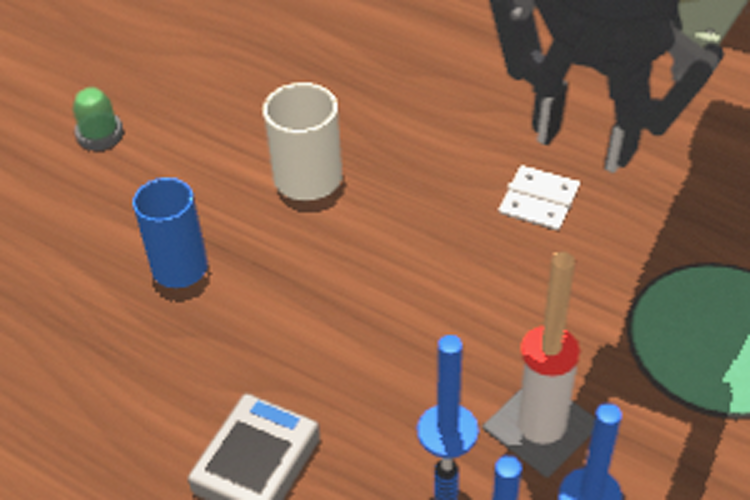

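The brush is back in the stand, upright, with the collar on top. Next, white: go above it, open fully, and fix the small tilt.

```bash
python3 -m crank '{"twist":[[-0.013,0,0],[-0.026,0,0],[-0.026,0,0],[-0.026,0,0],[-0.026,0,0]],"dp":[[15,-35,0],[32,-80,0],[50,-120,0],[68,-160,0],[86,-200,0]],"claw":[0.45,0.45,0.7,1,1]}'
python3 -m crank '{"twist":[[0,0,0],[0,0,0],[0,0,0],[0,0,0],[0,0,0]],"dp":[[18,-42,10],[36,-84,25],[52,-124,40],[52,-124,40],[52,-124,40]],"claw":[1,1,1,1,1]}'
python3 - <<'E'
from h import *
s=env.state(); print(s["tcp_pos"],np.round(s["orientation"],4).tolist(),s["opening"])
p,d=env.read_camera("wrist"); cv2.imwrite("pics/w13.png",p[:,:,::-1])
p,d=env.read_camera("scene"); cv2.imwrite("pics/s13.png",p[:,:,::-1])
E
```

```text
t: 17.8
tcp_pos: [0.535, -0.053, 0.3156]
orientation: [[-1.0, 0.001, 0.01], [0.001, 1.0, -0.0], [-0.01, -0.0, -1.0]]
contact_force: [0.2, -0.7, 0.3]
opening: 0.08
t: 18.3
tcp_pos: [0.4824, -0.1773, 0.2742]
orientation: [[-1.0, 0.004, 0.008], [0.004, 1.0, 0.001], [-0.008, 0.001, -1.0]]
contact_force: [-0.3, -0.1, -0.1]
opening: 0.0855
[ 0.48237868 -0.17728974  0.27424759] [[-1.0, 0.0038, 0.0083], [0.0038, 1.0, 0.0012], [-0.0083, 0.0013, -1.0]] 0.0855342654096681
```

View pics/w13.png

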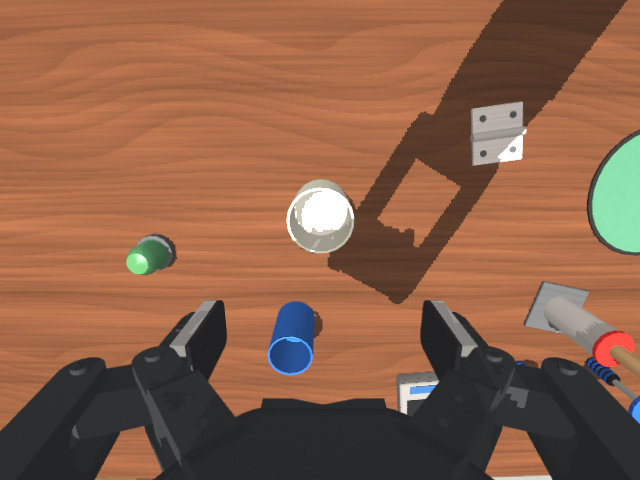

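The wrist view shows the white rim at (320.5,220) and the blue rim at (291,356), both upright and in the clear.

Run:
```python
from h import *
s=env.state()
print(s["tcp_pos"]); print(onplane("wrist",[(320.5,220),(287,220),(354,220),(291,355.5)],.09,s))
```

```text
[ 0.483613   -0.17618112  0.27535181]
[[ 0.48275947 -0.1769185   0.09      ]
 [ 0.48272466 -0.21061883  0.09      ]
 [ 0.48277752 -0.14321924  0.09      ]
 [ 0.64136818 -0.21124631  0.09      ]]
```

```bash
python3 -m crank '{"twist":[[0,0.008,0],[0,0.008,0],[0,0.008,0],[0,0.008,0],[0,0.008,0]],"dp":[[1,0,45],[1,0,90],[1,0,130],[1,0,150],[1,0,150]],"claw":[1,1,1,1,1]}'
python3 - <<'E'
from h import *
s=env.state(); print(s["tcp_pos"])
p,d=env.read_camera("wrist"); cv2.imwrite("pics/w14.png",p[:,:,::-1])
E
```

```text
t: 18.9
tcp_pos: [0.4823, -0.1732, 0.122]
orientation: [[-1.0, -0.002, -0.004], [-0.002, 1.0, 0.004], [0.004, 0.004, -1.0]]
contact_force: [0.3, 0.3, 0.2]
opening: 0.0856
[ 0.48228816 -0.17318996  0.12203233]
```

View pics/w14.png

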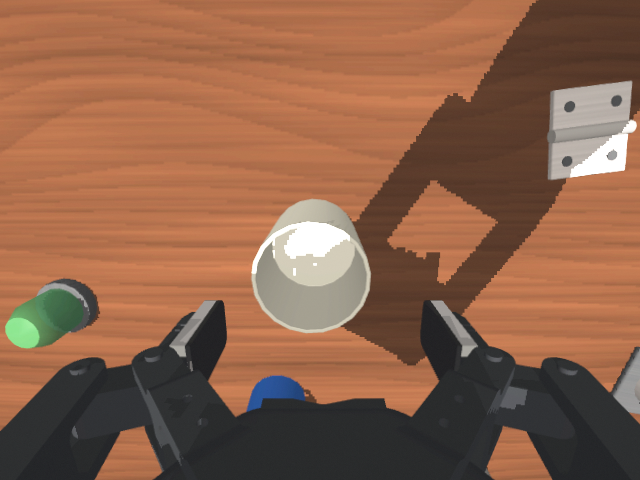

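The white rim now spans columns 253–370, centre (311,277). The gripper centre line is at 323, so there is a small y offset to correct.

Run:
```python
from h import *
s=env.state()
print(s["tcp_pos"],s["orientation"][1][2]); print(onplane("wrist",[(311.5,277),(253,277),(370,277)],.09,s))
```

```text
[ 0.48401076 -0.17437567  0.12445486] 0.0017021887022778985
[[ 0.48293436 -0.17915319  0.09      ]
 [ 0.48299702 -0.2125713   0.09      ]
 [ 0.48290871 -0.14574902  0.09      ]]
```

```bash
python3 -m crank '{"twist":[[0,0,0],[0,0,0],[0,0,0],[0,0,0],[0,0,0]],"dp":[[0,-5,0],[0,-5,5],[0,-5,30],[0,-5,55],[0,-5,72]],"claw":[1,1,1,1,1]}'
python3 -m crank '{"twist":[[0,0,0],[0,0,0],[0,0,0],[0,0,0],[0,0,0]],"dp":[[0,0,0],[0,0,0],[0,0,0],[0,0,0],[0,0,0]],"claw":[0.8,0.7,0.6,0.6,0.6]}'
```

```text
t: 19.45
tcp_pos: [0.4846, -0.1796, 0.0525]
orientation: [[-1.0, -0.002, 0.001], [-0.002, 1.0, 0.001], [-0.001, 0.001, -1.0]]
contact_force: [-0.2, -0.1, -0.5]
opening: 0.0858
t: 19.95
tcp_pos: [0.4847, -0.1796, 0.0529]
orientation: [[-1.0, -0.002, 0.002], [-0.002, 1.0, 0.001], [-0.002, 0.001, -1.0]]
contact_force: [-0.0, -0.4, -2.0]
opening: 0.0663
```

```bash
python3 -m crank '{"twist":[[0,0,0],[0,0,0],[0,0,0],[0,0,0],[0,0,0]],"dp":[[0,0,-10],[0,0,-30],[0,0,-55],[0,0,-75],[0,0,-75]],"claw":[0.5,0.5,0.5,0.5,0.5]}'
python3 -m crank '{"twist":[[0,0,0],[0,0,0],[0,0,0],[0,0,0],[0,0,0]],"dp":[[1,25,0],[3,60,0],[5,95,0],[7,130,0],[9,165,0]],"claw":[0.5,0.5,0.5,0.5,0.5]}'
python3 -m crank '{"twist":[[0,0,0],[0,0,0],[0,0,0],[0,0,0],[0,0,0]],"dp":[[1,35,0],[3,70,0],[5,105,0],[7,140,0],[9,170,0]],"claw":[0.5,0.5,0.5,0.5,0.5]}'
python3 - <<'E'
from h import *
s=env.state(); print(s["tcp_pos"],np.round(s["orientation"],4).tolist(),s["opening"])
p,d=env.read_camera("wrist"); cv2.imwrite("pics/w15.png",p[:,:,::-1])
p,d=env.read_camera("scene"); cv2.imwrite("pics/s15.png",p[:,:,::-1])
E
```

```text
t: 20.45
tcp_pos: [0.4874, -0.1812, 0.1321]
orientation: [[-1.0, -0.002, 0.01], [-0.002, 1.0, -0.004], [-0.01, -0.004, -1.0]]
contact_force: [0.3, -0.0, -4.0]
opening: 0.0663
t: 20.95
tcp_pos: [0.477, -0.0148, 0.1304]
orientation: [[-1.0, -0.002, 0.008], [-0.002, 1.0, -0.003], [-0.008, -0.003, -1.0]]
contact_force: [-0.1, 0.1, -4.5]
opening: 0.0663
t: 21.45
tcp_pos: [0.4665, 0.1568, 0.1288]
orientation: [[-1.0, -0.002, 0.007], [-0.002, 1.0, -0.003], [-0.007, -0.003, -1.0]]
contact_force: [0.6, -0.8, -4.2]
opening: 0.0657
[0.46653047 0.15683029 0.12884525] [[-1.0, -0.0022, 0.0066], [-0.0022, 1.0, -0.0032], [-0.0066, -0.0033, -1.0]] 0.06572991778900178
```

View pics/s15.png

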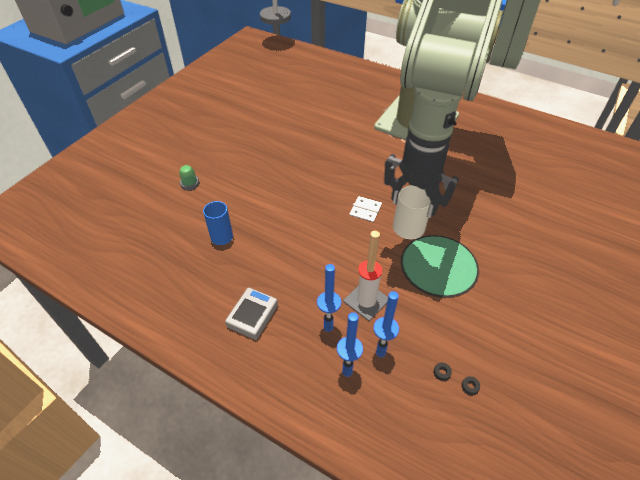

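View pics/w15.png

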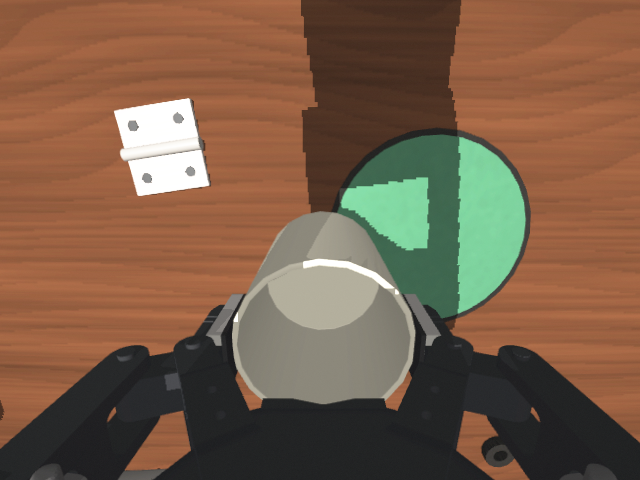

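White is gripped level over the approach to the mat; in the scene view the cup is at (411,212), mat at (440,265). Moving over the mat and down.

```bash
python3 -m crank '{"twist":[[0,0,0],[0,0.007,0],[-0.003,0.007,0],[-0.003,0.007,0],[-0.003,0.007,0]],"dp":[[1,30,0],[3,60,0],[3,89,0],[3,89,20],[3,89,40]],"claw":[0.5,0.5,0.5,0.5,0.5]}'
python3 -m crank '{"twist":[[0,0,0],[0,0,0],[0,0,0]],"dp":[[0,0,15],[0,0,28],[0,0,28]],"claw":[0.5,0.5,0.5]}'
python3 -m crank '{"twist":[[0,0,0],[0,0,0]],"dp":[[0,0,2],[0,0,2]],"claw":[0.5,0.5]}'
```

```text
t: 22.05
tcp_pos: [0.4634, 0.2477, 0.0883]
orientation: [[-1.0, -0.008, 0.001], [-0.008, 1.0, 0.001], [-0.001, 0.001, -1.0]]
contact_force: [-0.3, -1.2, -5.1]
opening: 0.0664
t: 22.35
tcp_pos: [0.4612, 0.2464, 0.0576]
orientation: [[-1.0, -0.007, -0.005], [-0.007, 1.0, -0.001], [0.005, -0.001, -1.0]]
contact_force: [-0.3, -0.3, -4.5]
opening: 0.066
t: 22.55
tcp_pos: [0.462, 0.2464, 0.0563]
orientation: [[-1.0, -0.007, -0.003], [-0.007, 1.0, -0.001], [0.003, -0.0, -1.0]]
contact_force: [-0.3, -0.7, -4.5]
opening: 0.0662
```

```bash
python3 -m crank '{"twist":[[0,0,0],[0,0,0]],"dp":[[0,0,2],[0,0,2]],"claw":[0.5,0.5]}'
```

```text
t: 22.75
tcp_pos: [0.4626, 0.2465, 0.056]
orientation: [[-1.0, -0.007, -0.002], [-0.007, 1.0, -0.0], [0.002, -0.0, -1.0]]
contact_force: [-3.2, -2.0, 4.7]
opening: 0.0665
```

```bash
python3 -m crank '{"twist":[[0,0,0],[0,0,0],[0,0,0],[0,0,0]],"dp":[[0,0,0],[0,0,0],[0,0,0],[0,0,0]],"claw":[0.85,1,1,1]}'
python3 -m crank '{"twist":[[0,0,0],[0,0,0],[0,0,0],[0,0,0],[0,0,0]],"dp":[[0,0,-20],[0,0,-55],[0,0,-100],[0,0,-145],[0,0,-190]],"claw":[1,1,1,1,1]}'
python3 - <<'E'
from h import *
s=env.state(); print(s["tcp_pos"],np.round(s["orientation"],4).tolist(),s["opening"])
p,d=env.read_camera("wrist"); cv2.imwrite("pics/w16.png",p[:,:,::-1])
E
```

```text
t: 23.15
tcp_pos: [0.463, 0.2466, 0.0562]
orientation: [[-1.0, -0.007, -0.002], [-0.007, 1.0, -0.0], [0.002, -0.0, -1.0]]
contact_force: [0.2, -0.6, -0.1]
opening: 0.0857
t: 23.65
tcp_pos: [0.463, 0.2465, 0.2477]
orientation: [[-1.0, -0.007, -0.002], [-0.007, 1.0, -0.0], [0.002, -0.0, -1.0]]
contact_force: [0.8, -0.6, 0.0]
opening: 0.0855
[0.462977   0.24653476 0.2477386 ] [[-1.0, -0.0067, -0.0017], [-0.0067, 1.0, -0.0001], [0.0017, -0.0001, -1.0]] 0.08550020790861008
```

View pics/w16.png

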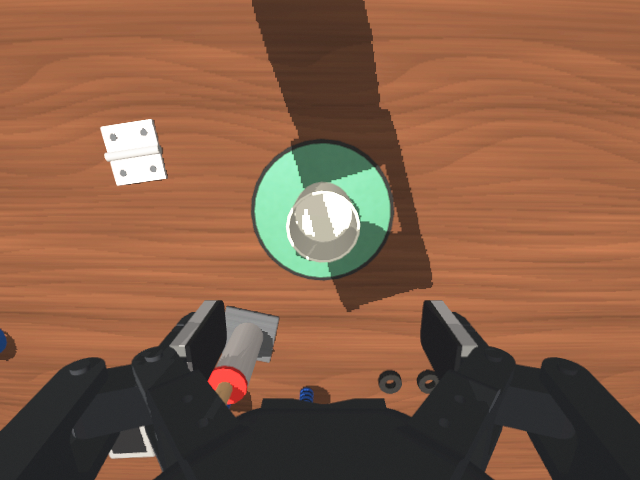

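White stands in the middle of the mat: rim at (323,227), mat centre near (323,210). Now to blue.

```bash
python3 -m crank '{"twist":[[0,0,0],[0,0,-0.007],[0,0,-0.007],[0,0,-0.007],[0,0,-0.007]],"dp":[[-5,-30,-20],[-15,-70,-30],[-30,-110,-30],[-45,-150,-30],[-60,-190,-30]],"claw":[1,1,1,1,1]}'
python3 -m crank '{"twist":[[0,0,0],[0,0,0],[0,0,0],[0,0,0],[0,0,0]],"dp":[[-17,-42,0],[-34,-84,0],[-51,-126,0],[-68,-168,0],[-85,-210,0]],"claw":[1,1,1,1,1]}'
python3 -m crank '{"twist":[[0,0,0],[0,0,0],[0,0,0],[0,0,0]],"dp":[[-15,-35,0],[-27,-56,0],[-27,-56,0],[-27,-56,0]],"claw":[1,1,1,1]}'
python3 - <<'E'
from h import *
s=env.state(); print(s["tcp_pos"],np.round(s["orientation"],4).tolist(),s["opening"])
p,d=env.read_camera("wrist"); cv2.imwrite("pics/w17.png",p[:,:,::-1])
E
```

```text
t: 24.2
tcp_pos: [0.5291, 0.057, 0.2871]
orientation: [[-1.0, -0.014, 0.014], [-0.014, 1.0, 0.005], [-0.015, 0.005, -1.0]]
contact_force: [0.8, -0.2, -0.2]
opening: 0.0857
t: 24.7
tcp_pos: [0.6175, -0.1536, 0.2868]
orientation: [[-1.0, -0.014, 0.014], [-0.014, 1.0, 0.005], [-0.014, 0.005, -1.0]]
contact_force: [-0.2, 0.2, 0.4]
opening: 0.0852
t: 25.1
tcp_pos: [0.645, -0.2093, 0.2859]
orientation: [[-1.0, -0.013, 0.013], [-0.013, 1.0, 0.006], [-0.013, 0.006, -1.0]]
contact_force: [-0.2, 1.0, 0.5]
opening: 0.0855
[ 0.64504443 -0.2093226   0.28585996] [[-0.9998, -0.0132, 0.0131], [-0.0131, 0.9999, 0.0065], [-0.0132, 0.0063, -0.9999]] 0.08551739885475262
```

View pics/w17.png

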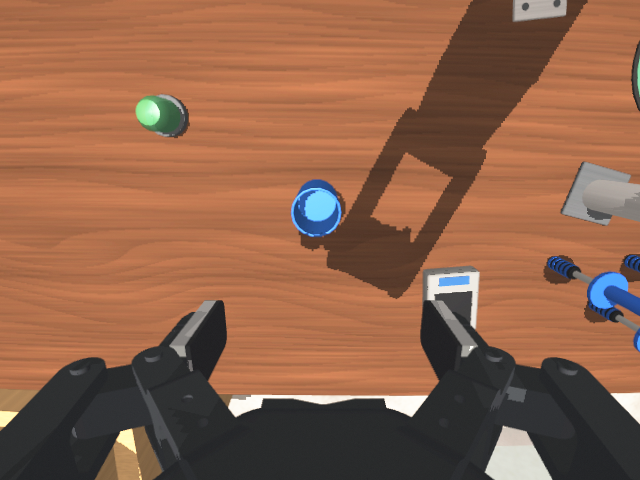

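The blue rim is at (316.5,211) in the wrist view.

Run:
```python
from h import *
s=env.state(); R=np.array(s["orientation"])
t=onplane("wrist",[(316.5,211.5),(291.5,211),(341.5,211)],.09,s); print(s["tcp_pos"],t)
# dp to bring tcp above rim centre, 0.13 high
g=t[0].copy(); g[2]=.13; print(R.T@(g-np.array(s["tcp_pos"]))*1000)
```

```text
[ 0.64498218 -0.20849477  0.28627092] [[ 0.63825161 -0.2123527   0.09      ]
 [ 0.63805274 -0.23812222  0.09      ]
 [ 0.63739174 -0.18657384  0.09      ]]
[  8.88968978  -4.72006195 156.13929014]
```

```bash
python3 -m crank '{"twist":[[0.006,0.013,0.013],[0.006,0.013,0.013],[0.006,0.013,0.013],[0.006,0.013,0.013],[0.006,0.013,0.013]],"dp":[[5,-5,40],[9,-5,85],[9,-5,130],[9,-5,156],[9,-5,156]],"claw":[1,1,1,1,1]}'
python3 - <<'E'
from h import *
s=env.state(); print(s["tcp_pos"])
p,d=env.read_camera("wrist"); cv2.imwrite("pics/w18.png",p[:,:,::-1])
E
```

```text
t: 25.65
tcp_pos: [0.6341, -0.209, 0.1244]
orientation: [[-1.0, -0.003, -0.01], [-0.003, 1.0, 0.006], [0.01, 0.006, -1.0]]
contact_force: [-0.7, 0.7, -0.8]
opening: 0.0849
[ 0.63405437 -0.20904545  0.12439726]
```

View pics/w18.png

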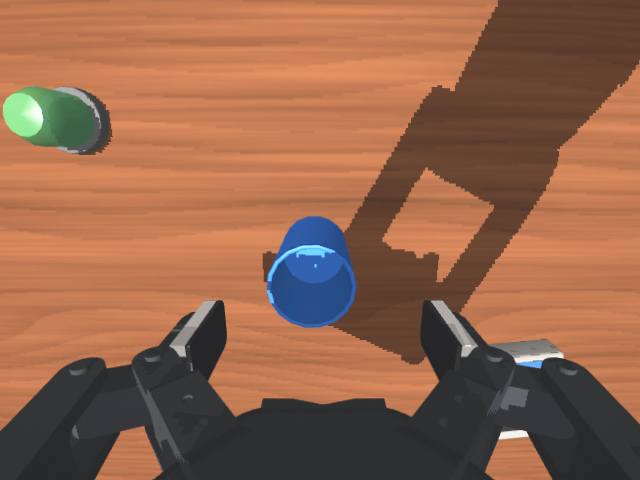

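Run:
```python
from h import *
s=env.state(); R=np.array(s["orientation"])
t=onplane("wrist",[(311.5,286),(267.5,286),(355,286)],.09,s); print(s["tcp_pos"],t)
g=t[0].copy(); g[2]=.064; print(R.T@(g-np.array(s["tcp_pos"]))*1000)
```

```text
[ 0.636283   -0.21035063  0.1279319 ] [[ 0.64206302 -0.21524637  0.09      ]
 [ 0.64212336 -0.24106745  0.09      ]
 [ 0.64203076 -0.18971911  0.09      ]]
[-6.05145367 -5.09103025 63.89151787]
```

```bash
python3 -m crank '{"twist":[[0,0,0],[0,-0.005,0],[0,-0.005,0],[0,-0.005,0],[0,-0.005,0]],"dp":[[-4,-5,0],[-4,-5,15],[-4,-5,40],[-4,-5,62],[-4,-5,62]],"claw":[1,1,1,1,1]}'
python3 - <<'E'
from h import *
s=env.state(); print(s["tcp_pos"],np.round(s["orientation"],3).tolist())
E
```

```text
t: 26.2
tcp_pos: [0.6394, -0.2147, 0.0652]
orientation: [[-1.0, -0.003, -0.001], [-0.003, 1.0, 0.004], [0.001, 0.004, -1.0]]
contact_force: [-0.0, -0.7, -1.1]
opening: 0.0856
[ 0.63942885 -0.21472792  0.0651705 ] [[-1.0, -0.003, -0.001], [-0.003, 1.0, 0.004], [0.001, 0.004, -1.0]]
```

```bash
python3 -m crank '{"twist":[[0,0,0],[0,0,0],[0,0,0],[0,0,0],[0,0,0]],"dp":[[0,0,0],[0,0,0],[0,0,0],[0,0,0],[0,0,0]],"claw":[0.7,0.6,0.4,0.3,0.3]}'
python3 -m crank '{"twist":[[0,0,0],[0,0,0],[0,0,0],[0,0,0],[0,0,0]],"dp":[[0,0,-10],[0,0,-30],[0,0,-60],[0,0,-90],[0,0,-120]],"claw":[0.3,0.3,0.3,0.3,0.3]}'
python3 -m crank '{"twist":[[0,0,0],[0,0,0]],"dp":[[0,0,-20],[0,0,-20]],"claw":[0.3,0.3]}'
python3 - <<'E'
from h import *
s=env.state(); print(s["tcp_pos"])
p,d=env.read_camera("wrist"); cv2.imwrite("pics/w19.png",p[:,:,::-1])
p,d=env.read_camera("scene"); cv2.imwrite("pics/s19.png",p[:,:,::-1])
E
```

```text
t: 26.7
tcp_pos: [0.642, -0.216, 0.0687]
orientation: [[-1.0, -0.003, 0.005], [-0.003, 1.0, 0.001], [-0.005, 0.001, -1.0]]
contact_force: [1.3, 0.2, 6.3]
opening: 0.0505
t: 27.2
tcp_pos: [0.6406, -0.2156, 0.1894]
orientation: [[-1.0, -0.003, 0.003], [-0.003, 1.0, 0.002], [-0.003, 0.002, -1.0]]
contact_force: [0.9, -0.4, -2.3]
opening: 0.0505
t: 27.4
tcp_pos: [0.6425, -0.2165, 0.2142]
orientation: [[-1.0, -0.003, 0.01], [-0.003, 1.0, -0.002], [-0.01, -0.002, -1.0]]
contact_force: [0.9, 0.3, -2.2]
opening: 0.0505
[ 0.64253814 -0.21654772  0.21422377]
```

View pics/w19.png

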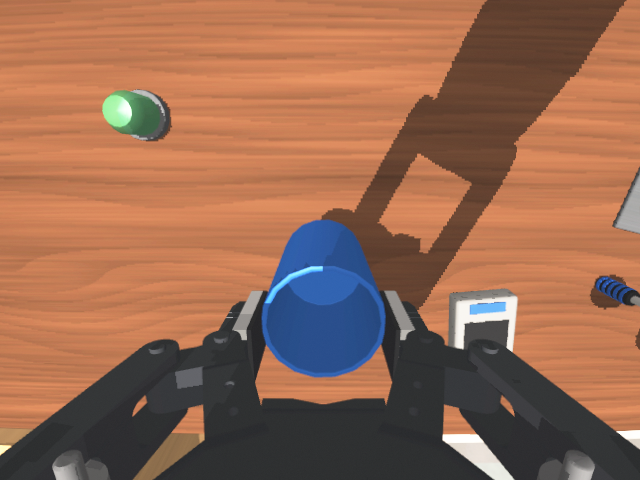

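View pics/s19.png

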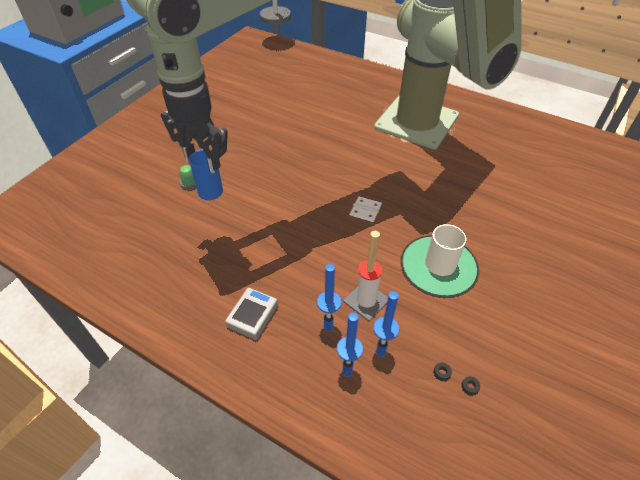

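Blue is held straight. The scene shows white on the mat at (445,250) and the brush still upright. Carrying blue across at height, x ahead of y so it passes clear of the brush.

```bash
python3 -m crank '{"twist":[[0,0.005,0],[0,0.01,0],[0,0.01,0],[0,0.01,0],[0,0.01,0]],"dp":[[20,20,0],[44,50,0],[68,85,0],[92,120,0],[116,155,0]],"claw":[0.3,0.3,0.3,0.3,0.3]}'
python3 -m crank '{"twist":[[0,0,0],[0,0,0],[0,0,0],[0,0,0],[0,0,0]],"dp":[[20,35,0],[40,75,0],[55,118,0],[60,160,0],[62,200,0]],"claw":[0.3,0.3,0.3,0.3,0.3]}'
python3 -m crank '{"twist":[[0,0,0],[0,0,0],[0,0,0]],"dp":[[0,30,0],[0,45,0],[0,45,0]],"claw":[0.3,0.3,0.3]}'
python3 - <<'E'
from h import *
s=env.state(); print(s["tcp_pos"])
p,d=env.read_camera("wrist"); cv2.imwrite("pics/w20.png",p[:,:,::-1])
p,d=env.read_camera("scene"); cv2.imwrite("pics/s20.png",p[:,:,::-1])
E
```

```text
t: 28.0
tcp_pos: [0.5206, -0.0591, 0.2061]
orientation: [[-1.0, -0.003, -0.013], [-0.003, 1.0, 0.004], [0.013, 0.004, -1.0]]
contact_force: [0.0, 0.2, -1.7]
opening: 0.0498
t: 28.5
tcp_pos: [0.4552, 0.1421, 0.2053]
orientation: [[-1.0, -0.003, -0.018], [-0.003, 1.0, 0.003], [0.018, 0.003, -1.0]]
contact_force: [1.7, -0.2, -3.4]
opening: 0.0504
t: 28.8
tcp_pos: [0.4529, 0.1887, 0.203]
orientation: [[-1.0, -0.006, -0.023], [-0.006, 1.0, 0.003], [0.023, 0.003, -1.0]]
contact_force: [-0.2, -0.9, -3.7]
opening: 0.0506
[0.45293517 0.18873151 0.20296791]
```

View pics/w20.png

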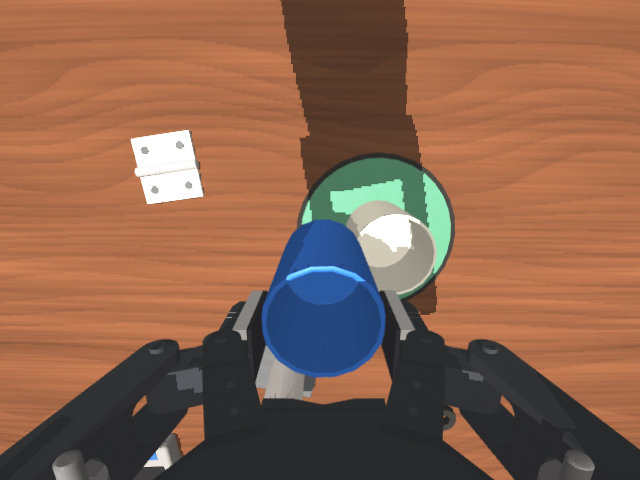

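View pics/s20.png

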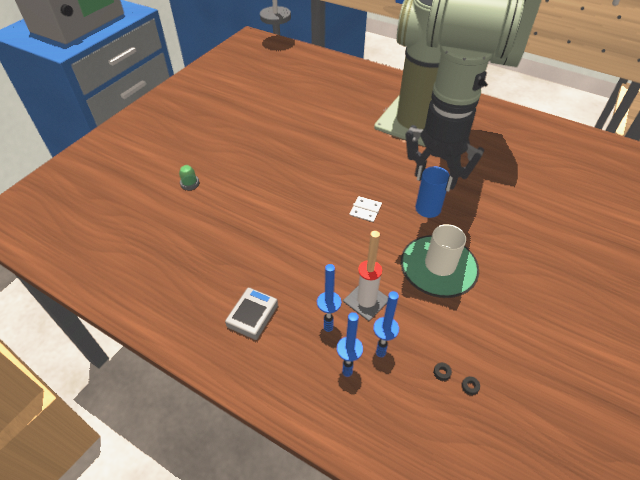

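In this wrist view white looks off-centre on the mat (rim about (396,254)), so I'll measure it.

Run:
```python
from h import *
s=env.state(); print(s["tcp_pos"],np.round(s["orientation"],3).tolist())
q=cv2.imread("pics/w20.png"); cv2.imwrite("pics/w20c.png",cv2.resize(q[140:320,280:470],None,fx=4,fy=4,interpolation=2)[:600])
q=cv2.imread("pics/s20.png"); cv2.imwrite("pics/s20c.png",cv2.resize(q[160:300,390:490],None,fx=4,fy=4,interpolation=2))
p=cv2.imread("pics/s20.png")[:,:,::-1].copy(); 
print("mat scene",onplane("scene",[(440,266.5)],.003))
```

```text
[0.4537047  0.18670638 0.20353575] [[-1.0, -0.004, -0.022], [-0.004, 1.0, 0.002], [0.022, 0.002, -1.0]]
mat scene [[0.46870517 0.24919702 0.003     ]]
```

View pics/w20c.png

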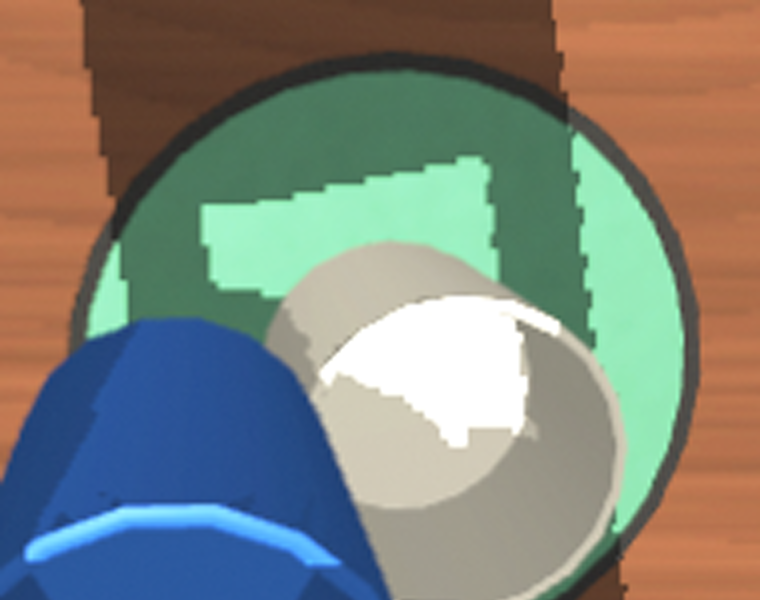

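View pics/s20c.png

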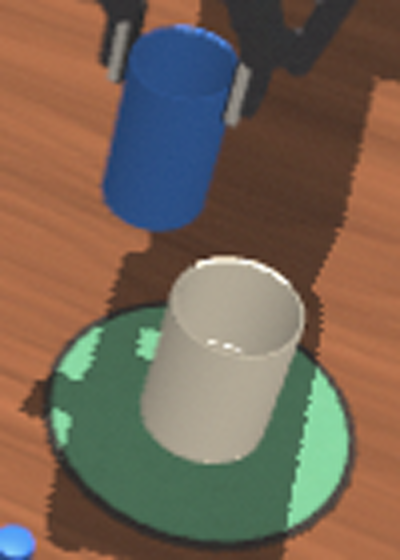

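Run:
```python
from h import *
s=env.state()
pts=np.array([(322,383),(370,325),(420,300),(470,296),(520,308),(560,330),(600,375),(622,430),(622,480),(605,535),(570,575)],float)/4+np.array([280,140])
P=onplane("wrist",pts,.093,s)[:,:2]; print(circ(P))
pts=np.array([(170,300),(190,272),(220,259),(250,262),(285,282),(302,305),(300,330),(280,350),(245,358),(205,348),(178,325)],float)/4+np.array([390,160])
P=onplane("scene",pts,.093)[:,:2]; print(circ(P))
# mat in wrist
pts=np.array([(75,340),(130,205),(230,100),(390,57),(520,90),(640,190),(695,330),(680,450),(620,555)],float)/4+np.array([280,140])
print("mat",circ(onplane("wrist",pts,.003,s)[:,:2]))
# blue rim in wrist -> in-grip offset
print("blue rim", onplane("wrist",[(323.5,321.5)],s["tcp_pos"][2]-.067+.09,s), s["tcp_pos"])
pts=np.array([(128,65),(150,40),(180,27),(215,33),(240,60),(225,90),(185,99),(145,92)],float)/4+np.array([390,160])
print("blue scene",circ(onplane("scene",pts,s["tcp_pos"][2]-.067+.09)[:,:2]))
```

```text
(array([0.46245299, 0.24587855]), np.float64(0.0337423574526681))
(array([0.4612257 , 0.24708806]), np.float64(0.03314248155897915))
mat (array([0.46672027, 0.24534312]), np.float64(0.08320876823283856))
blue rim [[0.44960694 0.18857513 0.22653575]] [0.4537047  0.18670638 0.20353575]
blue scene (array([0.45433006, 0.18921334]), np.float64(0.025786045172128052))
```

White hasn't moved: (0.462, 0.246) in both views, radius 33–34 mm ✓. Levelling and moving blue over it.

```bash
python3 -m crank '{"twist":[[0,-0.011,0],[0,-0.022,0],[0,-0.022,0],[0,-0.022,0],[0,-0.022,0]],"dp":[[-3,20,0],[-8,45,0],[-10,58,0],[-10,58,15],[-10,58,30]],"claw":[0.3,0.3,0.3,0.3,0.3]}'
python3 -m crank '{"twist":[[0,0,0],[0,0,0]],"dp":[[0,0,10],[0,0,10]],"claw":[0.3,0.3]}'
python3 - <<'E'
from h import *
s=env.state(); print(s["tcp_pos"],np.round(s["orientation"],3).tolist())
p,d=env.read_camera("wrist"); cv2.imwrite("pics/w21.png",p[:,:,::-1])
p,d=env.read_camera("scene"); cv2.imwrite("pics/s21.png",cv2.resize(p[160:300,390:490,::-1],None,fx=4,fy=4,interpolation=2))
E
```

```text
t: 29.4
tcp_pos: [0.4633, 0.2443, 0.1732]
orientation: [[-1.0, -0.003, 0.001], [-0.003, 1.0, 0.001], [-0.001, 0.001, -1.0]]
contact_force: [-0.7, -0.7, -3.9]
opening: 0.0505
t: 29.6
tcp_pos: [0.4618, 0.2429, 0.1609]
orientation: [[-1.0, -0.002, -0.004], [-0.002, 1.0, -0.001], [0.004, -0.001, -1.0]]
contact_force: [-1.1, 0.4, -3.0]
opening: 0.0501
[0.46181834 0.24287606 0.16089112] [[-1.0, -0.002, -0.004], [-0.002, 1.0, -0.001], [0.004, -0.001, -1.0]]
```

View pics/s21.png

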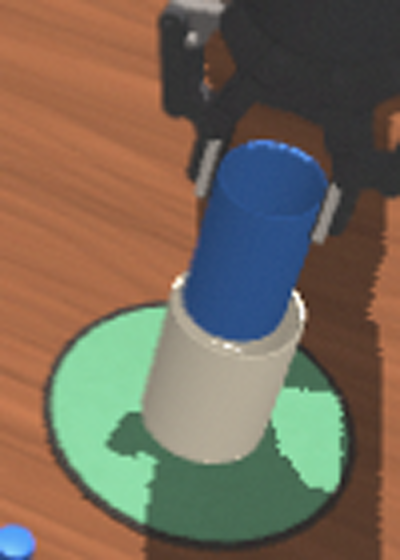

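View pics/w21.png

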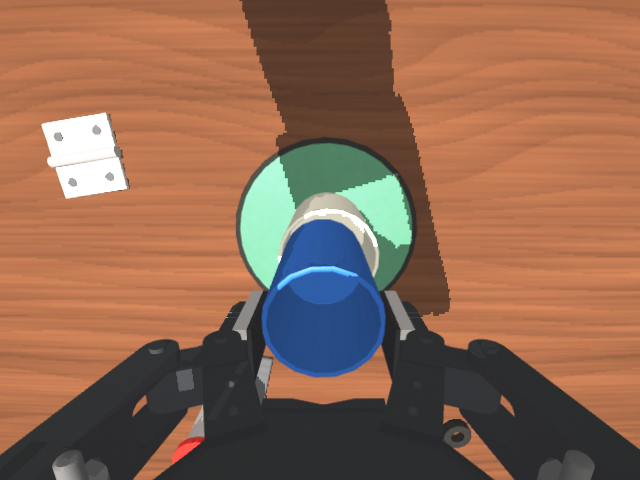

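Blue's base is centred over white's rim to within about 3 mm. Small correction, then lower.

```bash
python3 -m crank '{"twist":[[0,0,0],[0,0,0],[0,0,0],[0,0,0],[0,0,0]],"dp":[[-2,2,-3],[-2,2,0],[-2,2,10],[-2,2,22],[-2,2,35]],"claw":[0.3,0.3,0.3,0.3,0.3]}'
python3 - <<'E'
from h import *
s=env.state(); print(s["tcp_pos"],np.round(s["orientation"],3).tolist(),s["contact_force"])
p,d=env.read_camera("scene"); cv2.imwrite("pics/s22.png",cv2.resize(p[160:300,390:490,::-1],None,fx=4,fy=4,interpolation=2))
E
```

```text
t: 30.2
tcp_pos: [0.4651, 0.2456, 0.1268]
orientation: [[-1.0, -0.003, -0.0], [-0.003, 1.0, 0.001], [0.0, 0.001, -1.0]]
contact_force: [0.0, 0.3, -3.6]
opening: 0.0506
[0.46509172 0.24562836 0.12680206] [[-1.0, -0.003, -0.0], [-0.003, 1.0, 0.001], [0.0, 0.001, -1.0]] [ 0.00494576  0.34344527 -3.55189428]
```

View pics/s22.png

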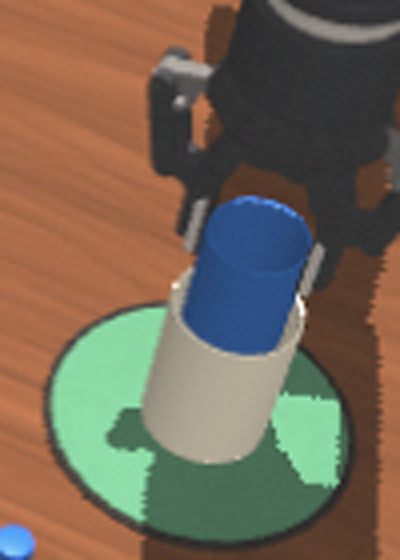

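```bash
python3 -m crank '{"twist":[[0,0,0],[0,0,0],[0,0,0],[0,0,0]],"dp":[[0,0,8],[0,0,18],[0,0,25],[0,0,25]],"claw":[0.3,0.3,0.3,0.3]}'
python3 -m crank '{"twist":[[0,0,0],[0,0,0]],"dp":[[0,0,3],[0,0,3]],"claw":[0.3,0.3]}'
python3 - <<'E'
from h import *
s=env.state(); print(s["tcp_pos"],np.round(s["orientation"],3).tolist(),s["contact_force"])
p,d=env.read_camera("scene"); cv2.imwrite("pics/s23.png",cv2.resize(p[190:290,400:480,::-1],None,fx=6,fy=6,interpolation=2))
E
```

```text
t: 30.65
tcp_pos: [0.4619, 0.2445, 0.0974]
orientation: [[-1.0, -0.003, -0.008], [-0.003, 1.0, -0.002], [0.008, -0.002, -1.0]]
contact_force: [0.4, 0.1, -2.6]
opening: 0.0503
t: 30.85
tcp_pos: [0.4631, 0.2449, 0.0959]
orientation: [[-1.0, -0.003, -0.006], [-0.003, 1.0, -0.001], [0.006, -0.001, -1.0]]
contact_force: [-0.9, -0.8, 1.4]
opening: 0.0505
[0.46310728 0.2448554  0.0958997 ] [[-1.0, -0.003, -0.006], [-0.003, 1.0, -0.001], [0.006, -0.001, -1.0]] [-0.90462365 -0.79819639  1.39024406]
```

View pics/s23.png

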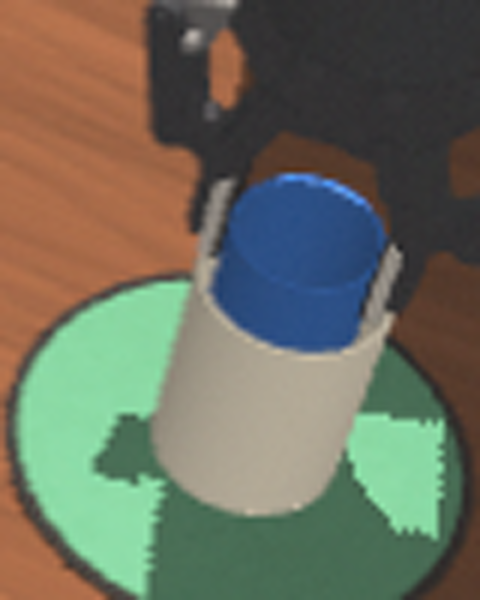

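```bash
python3 -m crank '{"twist":[[0,0,0],[0,0,0],[0,0,0]],"dp":[[0,0,0],[0,0,-1],[0,0,-2]],"claw":[0.65,0.8,0.8]}'
python3 -m crank '{"twist":[[0,0,0],[0,0,0],[0,0,0],[0,0,0],[0,0,0]],"dp":[[0,0,-10],[0,0,-35],[0,0,-70],[0,0,-110],[0,0,-150]],"claw":[0.8,0.8,0.8,0.8,0.8]}'
python3 - <<'E'
from h import *
s=env.state(); print(s["tcp_pos"],np.round(s["orientation"],3).tolist(),s["contact_force"])
p,d=env.read_camera("wrist"); cv2.imwrite("pics/w24.png",p[:,:,::-1])
p,d=env.read_camera("scene"); cv2.imwrite("pics/s24.png",cv2.resize(p[150:400,300:500,::-1],None,fx=2.4,fy=2.4,interpolation=2))
E
```

```text
t: 31.2
tcp_pos: [0.4634, 0.245, 0.0982]
orientation: [[-1.0, -0.003, -0.005], [-0.003, 1.0, -0.001], [0.005, -0.001, -1.0]]
contact_force: [-0.1, 0.4, 0.8]
opening: 0.0679
t: 31.7
tcp_pos: [0.4638, 0.245, 0.2503]
orientation: [[-1.0, -0.003, -0.004], [-0.003, 1.0, -0.001], [0.004, -0.001, -1.0]]
contact_force: [1.0, 0.3, 0.0]
opening: 0.0681
[0.46383457 0.24504978 0.2503207 ] [[-1.0, -0.003, -0.004], [-0.003, 1.0, -0.001], [0.004, -0.001, -1.0]] [0.9965651  0.33412446 0.026285  ]
```

View pics/s24.png

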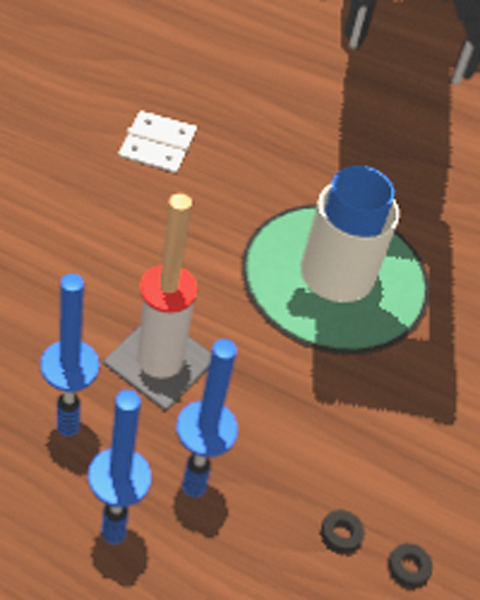

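View pics/w24.png

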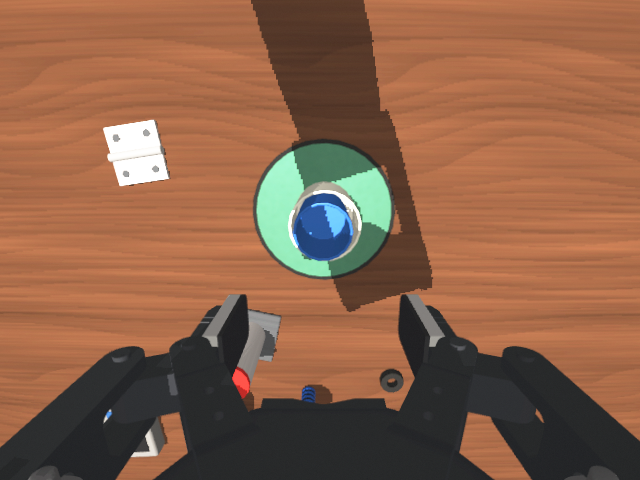

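Blue sits inside white on the mat, and the brush is upright in its stand. I'll back off and verify with measurements.

```bash
python3 -m crank '{"twist":[[0,0,0],[0,0,0],[0,0,0],[0,0,0],[0,0,0]],"dp":[[15,-40,-20],[30,-85,-40],[45,-130,-50],[60,-175,-50],[60,-215,-50]],"claw":[0.8,0.8,0.8,0.8,0.8]}'
python3 - <<'E'
from h import *
for n in ("top","scene"):
    p,d=env.read_camera(n); cv2.imwrite(f"pics/{n}25.png",p[:,:,::-1])
    if n=="top": cv2.imwrite("pics/t25c.png",cv2.resize(p[180:345,150:290,::-1],None,fx=3.6,fy=3.6,interpolation=2))
    else: cv2.imwrite("pics/s25c.png",cv2.resize(p[210:310,340:480,::-1],None,fx=5,fy=5,interpolation=2))
E
```

```text
t: 32.3
tcp_pos: [0.407, 0.0299, 0.3059]
orientation: [[-1.0, -0.003, 0.011], [-0.003, 1.0, 0.004], [-0.011, 0.004, -1.0]]
contact_force: [1.3, 0.2, -0.4]
opening: 0.0685
```

View pics/t25c.png

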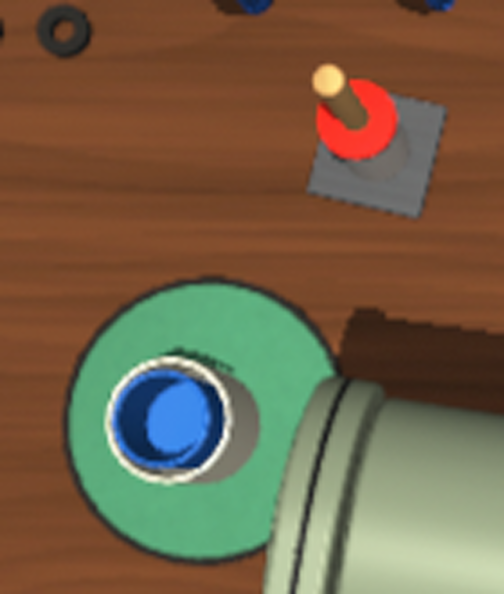

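View pics/s25c.png

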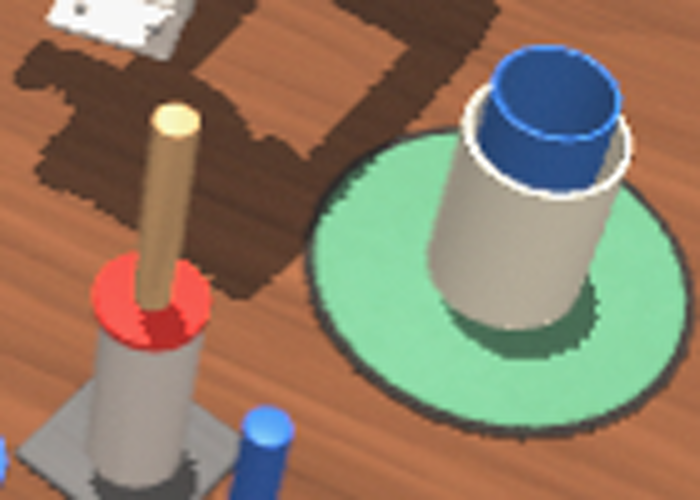

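View pics/top25.png

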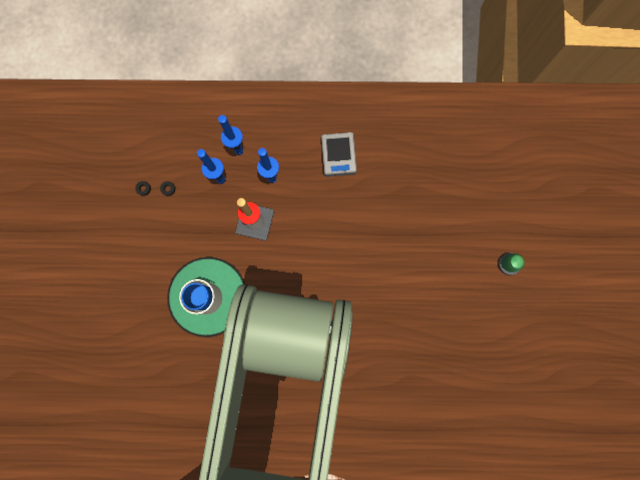

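Run:
```python
from h import *
def tri(a,b):
    o1,d1=rays("top",[a]);o2,d2=rays("scene",[b]);d1,d2=d1[0],d2[0]
    k=np.linalg.lstsq(np.c_[d1,-d2],o2-o1,rcond=None)[0]; P,Q=o1+d1*k[0],o2+d2*k[1]; return np.round((P+Q)/2,4),round(np.linalg.norm(P-Q),4)
t=lambda x,y:(150+x/3.6,180+y/3.6); c=lambda x,y:(340+x/5,210+y/5)
print("blue rim",tri(t(167,420),c(556,93)))
print("white rim",tri(t(169,420),c(547,139)))
print("handle",tri(t(328,80),c(176,120)),"collar",tri(t(356,119),c(152,301)))
print("collar top view",onplane("top",[t(356,119)],.106),"handle",onplane("top",[t(328,80)],.208))
```

```text
blue rim (array([0.457 , 0.2438, 0.1125]), np.float64(0.003))
white rim (array([0.4583, 0.2474, 0.0875]), np.float64(0.0006))
handle (array([0.6236, 0.1473, 0.2058]), np.float64(0.0001)) collar (array([0.6237, 0.1479, 0.1018]), np.float64(0.0005))
collar top view [[0.62299359 0.14704584 0.106     ]] handle [[0.62312822 0.14691813 0.208     ]]
```

Blue's rim stands 25 mm proud of white's (24 expected), their centres are about 4 mm apart, and the brush is upright (handle and collar within 1 mm). Handing in.

Run:
```python
from h import *
print(env.close_job())
```

```text
the job is handed in; nothing more can be done
None
```

I scrubbed the blue beaker and then the white one with the long brush: floor, up near the rim, floor again in each. The yellow beaker was absent; a colour check found it in neither camera view. I put the brush back in its stand, set white on the green mat and nested blue inside it. I then handed the job in at about 32 s; it reports no verdict.

**Last checks**
- **Nesting:** blue's rim stands about 25 mm above white's, against 24 mm expected. Their centres are about 4 mm apart (limit 10 mm), and the stack is near the middle of the mat.
- **Brush:** it stands upright with the collar on the stand, and the handle top and collar line up within 1 mm.
- **Bystanders:** in the last pictures the reader, lamp and grommets sit where they started. The hinge was partly hidden in that last view, but was undisturbed in the picture before.

**Disagreements**
- **First push in white:** floor contact there showed the tip 3 mm higher than I had assumed, so that push was marginal (about 34 mm against the 36 mm limit). I repeated the up and down strokes to be sure.
- **Brush lean:** the brush leaned about 0.03 rad in the grip after scrubbing. I straightened it before putting it in the stand.
- **Height readings:** triangulated rim heights came out about 5 mm low overall. I relied on the difference between the rims instead.

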